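# Make a girder clamp fast: snug plus a quarter turn

### The arm

A 6-joint arm with a two-finger parallel gripper is mounted at the origin on the work surface. World frame = base frame: x ahead of the robot, y to its left, z up, the work surface at z = 0. Lengths are in m, angles in degrees, forces in N, time in s.
With the tool pointing down it reaches from about 0.4 to 0.825 m from the base axis. Payload 7 kg.
Tool frame: the origin (TCP) lies on the centre line of the jaws, within the pads' length; the fingertips stand r.nose_length ahead of it and the grasp point (between the pads) lies 2 mm behind it (r.nose_length is the distance from the TCP to the fingertips, in m); z points along the fingers, y is the direction in which the jaws open and shut (so a half turn about z gives the same grasp; the last joint's range is limited). The gripper opens to 88 mm and grips with 3 to 60 N. Pads are 19 mm wide; open, the fingers measure 130 mm over their backs; the gripper's body (78 mm by 193 mm) begins 47 mm behind the grasp point.
Start: joints at [-48.18, 20.546, 0.682, 0, -70.136, -16.507], TCP at [0.289, -0.61, 0.244] pointing down, gripper open.
Joint ranges: [-176.03, 176.03], [-82.01, 121.73], [-58.28, 71.71], [-173.87, 95.51], [-174.79, -0.11], [-173.66, 173.66]. Speed limits (degrees/s): [136.94, 136.94, 172.46, 180, 180, 180].

### API

Orientations are given as [roll, pitch, yaw] about the fixed x, y, z axes, in that order (R = Rz(yaw) Ry(pitch) Rx(roll)).
In Python, from plant import r gives the robot as it stands.
- The arm moves only by the tool apply_moves, never from a script. Its argument "targets" is a list of rows, each a list of 3 entries, a list of its own where there are three numbers: the shift along the tool's x, y, z scaled (see below), then the turn, a rotation vector about the tool's x, y, z scaled (see below), then the finger opening in mm, from 0 to 87.6. A call has 1 to 5 rows; each row shifts and turns the pose as measured when the row begins, along the tool's axes as they then stand; what a row does not reach is not made up. The controller multiplies each number of a shift by 0.04 m and each number of a turn by 8 degrees. A row lasts 1/10 s, in which the tool goes at most 50 mm and 8.59 degrees, less where a joint would pass 70% of its speed; a pose out of reach is approached as far as the arm can. A call with a number of a shift or a turn outside -1 to 1 is refused whole. A call with a gripper value outside its range is refused whole. The fingers move at their own pace and stop on an object; "squeeze" is the grip in N (left out, the last holds). Time passes only in rows, so rows that do not move let the fingers close. It gives the time, the measured TCP pose, the force and the opening at its end, in the units of the state.
- r.get_state(): the state, without advancing time (a new reading comes with each control period).
- r.capture(name): name is "scene" or "top" or "wrist"; returns a dict with "img" (400x640x3 uint8, blue, green, red), "z_map" (400x640 float32, m along the optical axis (not along the pixel's ray), 0 where there is no reading), "fx", "fy", "cx", "cy" (pixels), "k1" (the pictures are not rectified: a ray, as slopes to the right and down, at radius r is drawn at 1 + k1 r^2 times it, then the intrinsics apply), "camera_from_world" (4x4, takes a point from world to camera coordinates); the wrist camera has in their place "mount" (4x4, takes a point from camera to tool coordinates, whose origin is the TCP and whose axes are the flange's). Camera axes: x right, y up, looking along -z (the intrinsics and any distortion apply to the point x, -y, -z); pixel columns grow to the right and rows downward; lengths in m; the calibration is good to about 2 mm. A picture is of the moment at which its call begins: read the wrist's pose just before it.
- r.close_job(): hands the job in, once; it reports no verdict.
The state is a dict: "time_s": time; "joints": joint angles; "qd": joint speeds; "joint_torque": joint torques, N m; "tcp_pos": TCP position; "eef_rot": TCP orientation; "contact_force": force on the tool from outside, world axes, zero at the start; "moment": the same for the moment, N m; "gripper_width": finger opening in m.
Only numpy, scipy, OpenCV 4.12 (cv2) and the standard library are available. Lean on these libraries where they do the work, as an engineer would, in place of code of your own. Each camera call takes 0.05 s, during which the arm holds its last target.

### The job

Make the loose girder clamp fast on the short red girder: push it fully home so that its throat sits against the edge of the top flange, then turn its yellow wing screw clockwise until the rubber-faced foot just touches the packing plate lying on the flange, and from there add one quarter of a turn, no more. Leave the clamp home and the screw at that setting, let go, and leave the other pieces on the boards where they lie.

Things in the scene. Friction and masses are not known exactly. Their poses are not given: they have to be found in the camera images.
- girder: short steel I-girder in dull red primer, fixed to the boards: 240 long (its y axis), 100 wide (x), 96 high. Origin: centre of its underside, 38 above the work surface. On its 8 thick top flange lie thin shims (1 to 5 in all, not known) and a loose grey packing plate 64 x 220 x 10, upper face 107 to 111 above the origin. The clamp sits on the flange edge at the girder's -x side.
- clamp (a joint): how far the grey galvanised clamp has slid onto the flange (m, along the girder's +x): 0 = fully home, throat against the flange edge, a hard stop; starts 10 to 22 mm out, -0.03 is farthest out. It slides only along the girder's x, with about 5 N of friction, and cannot be lifted off. It is a C-shaped frame 32 wide along y, with an arm over and an arm under the flange.
- clamp_back (a point): a point on the clamp's flat upright rear face (its spine, 32 wide, facing the girder's -x); the face runs from 67 below to 19 above this point. Axes as the girder's: +x is the way to push the clamp home. The vertical screw axis lies 58 in +x of this point. The clamp's upper arm ends 19 above this point, the 36 wide boss round the screw 21 above it.
- screw_grip (a point): centre of the yellow wing grip on top of the screw, on the screw axis, 60 to 62 above clamp_back at the start. The wing is a bar 46 long (this point's x axis), 12 thick (its y axis) and 24 high (z -12 to +12), a black dot on its +x end: pinch it across its thickness from above. Under it a round hub 26 across; the boss top of the clamp is 39 to 41 below this point.
- foot: rubber-faced foot at the lower end of the screw, 32 across and 11 high, turning with the screw. Origin: centre of its underside, 81 below screw_grip. At the start it is 0.8 to 6.9 mm clear of the packing plate. Past the touch it presses harder with every bit of turn, about 27 N at a quarter turn, against a spring pack in the clamp's boss.
- mallet_head: red nylon mallet head, 42 across and 70 high, standing on end; loose bystander. Origin: centre of its underside.
- bushing: short bronze bushing, 34 across, 28 high, standing on end; loose bystander. Origin: centre of its underside.
- foot_pad: black rubber foot pad, 64 across, 16 high; loose bystander. Origin: centre of its underside.
- joint_pin: dented steel joint pin, 170 long (its x axis) and 38 across, lying; loose bystander. Origin: under its middle.
- screw (a joint): turn of the screw (rad), growing clockwise seen from above, which tightens: 8 mm down per turn; starts 0 to 1.6, stays where left. Friction 0.06 N m while the foot is clear (0.1 to 0.9 turn). After the touch the sprung bush rises so the screw stops sinking: the torque in motion grows to about 0.28 N m at a quarter turn, and the wing pushes up on a hand that follows the thread, 4 N or more per rad.

How it is judged:
By the outcome, as a careful person would: the job done as asked, in the order asked, and still so for the second after the job is handed in, with the robot touching nothing.
It also fails if it takes over 72 s, if anything falls off the work surface, if the arm or the gripper's body presses on something with over 40 N, if the wrist force passes 120 N, or if a joint passes its speed limit or range.

## Working session

There is one attempt and no reset: what is moved stays moved. The work goes in short steps, Python scripts to look and compute and a tool call to move; the robot and the scene stay as the last step left them, time stands still between calls to the robot, and variables do not carry over. Pictures are saved under pics/ and viewed, and the job is handed in when it is done.

Besides the shell and the picture viewer there is one more tool, called after "Request:" as name(argument=value, ...) on one line, values as JSON. apply_moves: Moves the arm, as the interface text tells. Its arguments: {"type":"object","properties":{"targets":{"type":"array","items":{"type":"array"}},"squeeze":{"type":"number"}},"required":["targets"]}

```bash
ls; mkdir -p pics
python3 - <<'E'
from plant import r
import cv2,numpy as np
print(r.nose_length); print(r.get_state())
for n in ("scene","top","wrist"):
    c=r.capture(n); cv2.imwrite(f"pics/{n}0.png",c["img"]); np.savez(f"pics/{n}0.npz",**c)
    print(n,{k:v for k,v in c.items() if k not in("img","z_map")})
E
```

```text
pics
0.017
{'time_s': 0.0, 'joints': array([-4.81815512e+01,  2.05906428e+01,  6.35334635e-01, -2.18351612e-02,
       -7.01365257e+01, -1.65047594e+01]), 'qd': array([-0.01695599, -0.04476194, -0.00069944, -0.00121244, -0.10018803,
       -0.00012272]), 'joint_torque': array([ 6.81620240e-04, -5.82713270e+01,  2.93075609e+01,  6.99726373e+00,
        7.39057374e-03, -2.01829639e-04]), 'tcp_pos': array([ 0.28838202, -0.60978905,  0.24263808]), 'eef_rot': array([ 1.79906118e+02, -6.41139878e-03, -1.54693741e+02]), 'contact_force': array([-0.11800756,  1.1816326 , -0.32496293]), 'moment': array([ 0.01514202,  0.03351641, -0.01592131]), 'gripper_width': 0.08794361179919259}
scene {'fx': 404.0682718662153, 'fy': 404.0682718662153, 'cx': 321.52314483183574, 'cy': 204.1240997185117, 'k1': -0.10357036282740684, 'camera_from_world': array([[-0.69792922,  0.71609564, -0.01009152,  0.41069712],
       [-0.45752723, -0.43499122,  0.77553302,  0.14661757],
       [ 0.55096609,  0.54588431,  0.63122634, -1.17787623],
       [ 0.        ,  0.        ,  0.        ,  1.        ]])}
top {'fx': 506.23
[... 170 characters left out ...]
,  0.01655495,  0.00204891],
       [ 0.98662075,  0.01228173,  0.16256892, -0.60067814],
       [-0.16274229,  0.01475358,  0.9865583 , -1.13114161],
       [ 0.        ,  0.        ,  0.        ,  1.        ]])}
wrist {'fx': 354.17015637230344, 'fy': 354.17015637230344, 'cx': 325.4045855786176, 'cy': 203.3140247931271, 'k1': -0.0498054690069715, 'mount': array([[ 5.60967233e-04,  9.52157633e-01,  3.05606818e-01,
         8.32187388e-02],
       [ 9.99999464e-01, -2.68108310e-04, -1.00025765e-03,
        -8.95565256e-04],
       [-8.70467231e-04,  3.05607215e-01, -9.52157273e-01,
        -1.40241580e-01],
       [ 0.00000000e+00,  0.00000000e+00,  0.00000000e+00,
         1.00000000e+00]])}
```

View pics/scene0.png

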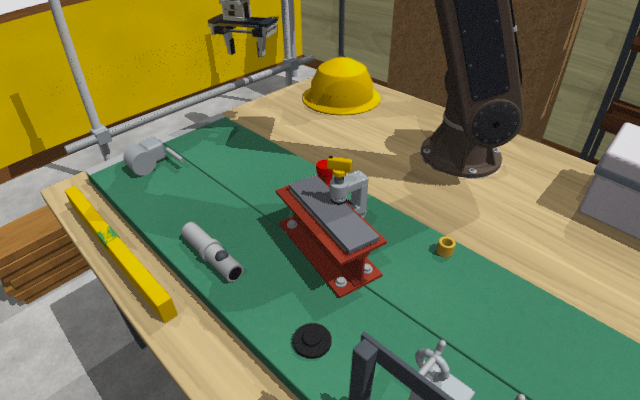

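View pics/top0.png

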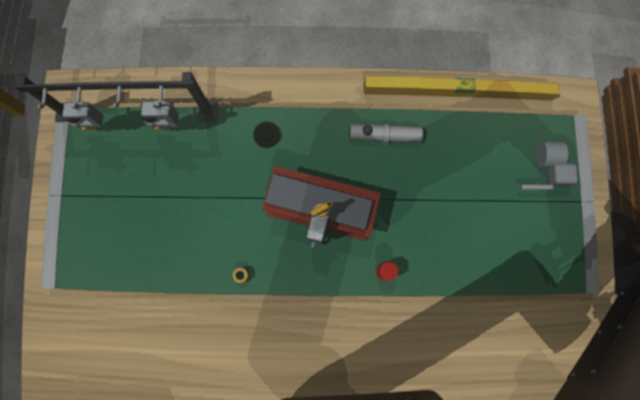

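View pics/wrist0.png

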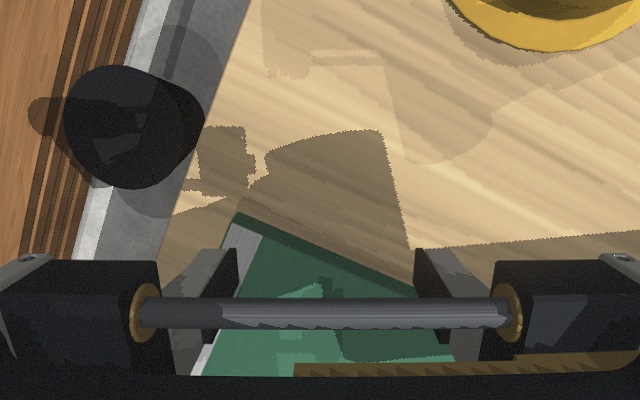

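The scene view shows the red girder mid-board with the clamp and yellow wing at (340,165). In the top view the girder is at (322,203), the clamp on its robot side at (318,228), and the wing at (320,209). Next I'll measure them.

```bash
cat > h.py <<'E'
import numpy as np,cv2
from scipy.spatial.transform import Rotation as R
def rays(c,uv):
    uv=np.asarray(uv,float).reshape(-1,2)
    d=(uv-[c["cx"],c["cy"]])/[c["fx"],c["fy"]]
    rd=np.linalg.norm(d,axis=1); ru=rd.copy()
    for _ in range(30): ru=rd/(1+c["k1"]*ru**2)
    s=d*np.where(rd>0,ru/np.maximum(rd,1e-12),1)[:,None]
    return np.c_[s[:,0],-s[:,1],-np.ones(len(s))]
def wfc(c,st=None):
    if "mount" in c:
        T=np.eye(4);T[:3,:3]=R.from_euler('xyz',st["eef_rot"],degrees=True).as_matrix();T[:3,3]=st["tcp_pos"]
        return T@c["mount"]
    return np.linalg.inv(c["camera_from_world"])
def cloud(c,T):
    h,w=c["z_map"].shape
    vv,uu=np.mgrid[:h,:w]
    P=rays(c,np.c_[uu.ravel(),vv.ravel()])*c["z_map"].reshape(-1,1)
    return (P@T[:3,:3].T+T[:3,3]).reshape(h,w,3)
def onplane(c,T,uv,z):
    d=rays(c,uv)@T[:3,:3].T; o=T[:3,3]
    return o+d*((z-o[2])/d[:,2])[:,None]
def project(c,T,P):
    Ti=np.linalg.inv(T); p=np.atleast_2d(P)@Ti[:3,:3].T+Ti[:3,3]
    s=np.c_[p[:,0],-p[:,1]]/(-p[:,2:]); r2=(s**2).sum(1,keepdims=True)
    return s*(1+c["k1"]*r2)*[c["fx"],c["fy"]]+[c["cx"],c["cy"]]
E
python3 - <<'E'
from h import *
for n in("scene","top"):
    c=dict(np.load(f"pics/{n}0.npz")); T=wfc(c); P=cloud(c,T); hsv=cv2.cvtColor(c["img"],cv2.COLOR_BGR2HSV)
    ok=c["z_map"]>0
    print(n,"table z",np.median(P[...,2][ok&(hsv[...,0]>60)&(hsv[...,0]<95)&(hsv[...,1]>100)]))
    box=ok&(abs(P[...,0]-0.6)<.2)&(abs(P[...,1])<.25)&(P[...,2]>.02)
    red=box&((hsv[...,0]<8)|(hsv[...,0]>172))&(hsv[...,1]>100)
    yel=box&(hsv[...,0]>18)&(hsv[...,0]<32)&(hsv[...,1]>130)&(P[...,2]>.1)
    gray=box&(hsv[...,1]<70)&(P[...,2]>.135)
    print("plate z hist",np.histogram(P[...,2][gray],bins=np.arange(.13,.2,.005)))
    pl=gray&(P[...,2]>.14)&(P[...,2]<.155)
    for nm,m in(("red",red&(P[...,2]>.12)),("yel",yel),("plate",pl)):
        q=P[m]; print(nm,len(q),q.mean(0).round(4),q.min(0).round(4),q.max(0).round(4), np.percentile(q[:,2],[5,50,95]).round(4))
        rc=cv2.minAreaRect((q[:,:2]*1000).astype(np.float32)); print(rc)
E
python3 - <<'E'
import cv2
a=cv2.imread('pics/top0.png')[150:290,220:420];cv2.imwrite('pics/topc.png',cv2.resize(a,None,fx=4,fy=4,interpolation=cv2.INTER_CUBIC))
a=cv2.imread('pics/scene0.png')[140:300,260:400];cv2.imwrite('pics/scenec.png',cv2.resize(a,None,fx=3.7,fy=3.7,interpolation=cv2.INTER_CUBIC))
E
```

```text
scene table z 0.038294167417383895
plate z hist (array([   0,  153,  186, 2487,  158,   65,   53,   42,   62,   84,   84,
        185,  211,   18]), array([0.13 , 0.135, 0.14 , 0.145, 0.15 , 0.155, 0.16 , 0.165, 0.17 ,
       0.175, 0.18 , 0.185, 0.19 , 0.195, 0.2  ]))
red 1548 [0.6141 0.0341 0.1332] [ 0.5123 -0.1196  0.1201] [0.6573 0.134  0.1519] [0.1288 0.1337 0.1353]
((576.6069946289062, 7.624366760253906), (241.26278686523438, 108.39375305175781), 76.47795104980469)
yel 391 [0.5523 0.0121 0.2319] [ 0.5352 -0.0106  0.2115] [0.5641 0.0297 0.2452] [0.2157 0.2326 0.244 ]
((551.7802734375, 10.406116485595703), (19.260927200317383, 44.107173919677734), 21.445825576782227)
plate 2831 [0.582  0.0264 0.1482] [ 0.4957 -0.0997  0.14  ] [0.6351 0.127  0.1549] [0.1439 0.1485 0.1501]
((552.0118408203125, 19.311500549316406), (223.18714904785156, 117.3019027709961), 75.6773910522461)
top table z 0.03833308499554744
plate z hist (array([   0,   54,   79, 1878,  875,    7,    2,    2,    4,    3,    5,
        153,  236,    9]), array([0.13 , 0.135, 0.14 , 0.145, 0.15 , 0.155, 0.16 , 0.165, 0.17 ,
       0.175, 0.18 , 0.185, 0.19 , 0.195, 0.2  ]))
red 1570 [ 0.581  -0.0056  0.1342] [ 0.5022 -0.1187  0.1256] [0.6513 0.1323 0.1409] [0.1308 0.1344 0.1376]
((577.3733520507812, 6.438713073730469), (237.9654083251953, 100.44752502441406), 76.18143463134766)
yel 169 [0.5448 0.0085 0.2378] [ 0.5322 -0.0159  0.1479] [0.5687 0.0283 0.2482] [0.22   0.2427 0.2461]
((550.2744750976562, 4.741558074951172), (22.56157875061035, 54.610572814941406), 51.48078155517578)
plate 2832 [0.5752 0.014  0.149 ] [ 0.4872 -0.0994  0.1401] [0.6326 0.1271 0.1549] [0.1456 0.149  0.1523]
((549.7479858398438, 20.374183654785156), (220.58206176757812, 116.6587905883789), 74.9759750366211)
```

View pics/topc.png

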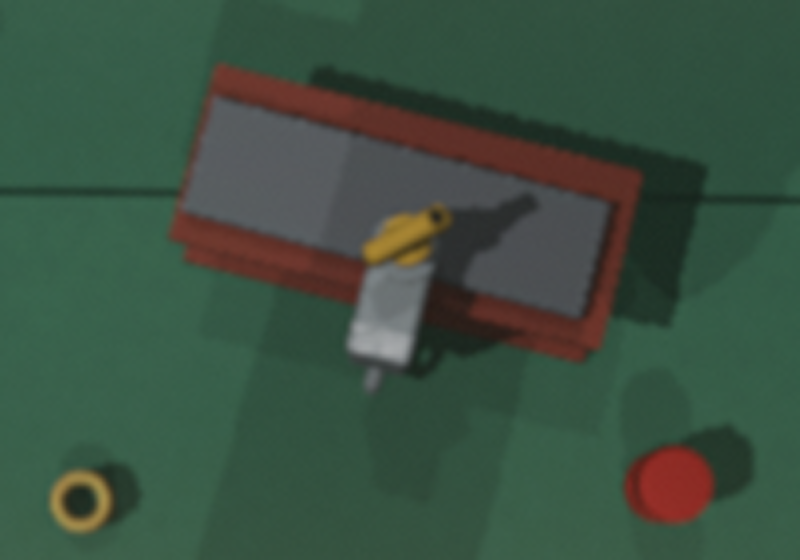

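View pics/scenec.png

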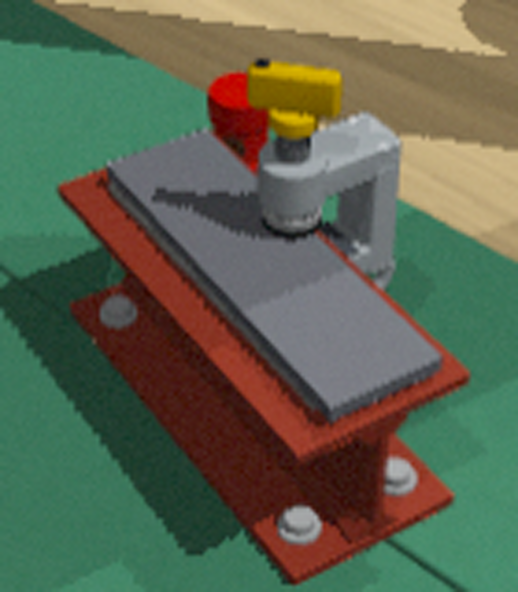

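```bash
cat >> h.py <<'E'
def plan(st,pos,yaw,grip,n=5,vmax=1.0):
    """print up to n rows toward pos / yaw (tool down)"""
    p=np.array(st["tcp_pos"]);M=R.from_euler('xyz',st["eef_rot"],degrees=True)
    G=R.from_euler('xyz',[180,0,yaw],degrees=True); out=[]
    for _ in range(n):
        d=M.inv().apply(np.array(pos)-p); m=np.abs(d).max()/(.04*vmax); 
        if m>1:d=d/m
        w=(M.inv()*G).as_rotvec(degrees=True); m=np.abs(w).max()/8
        if m>1:w=w/m
        a=np.round(d/.04,2)+0.;b=np.round(w/8,2)+0.
        out.append([a.tolist(),b.tolist(),grip])
        p=p+M.apply(a*.04); M=M*R.from_rotvec(b*8,degrees=True)
    import json;print(json.dumps(out)); print("end",p.round(4),M.as_euler('xyz',degrees=True).round(1))
def S():
    from plant import r
    s=r.get_state();return s
E
python3 - <<'E'
from h import *
plan(S(),[.46,.0305,.30],-14,0,n=20)
E
```

```text
[[[-0.85, 1.0, -0.11], [0.0, 0.0, -1.0], 0], [[-1.0, 0.89, -0.11], [0.0, 0.0, -1.0], 0], [[-1.0, 0.67, -0.1], [0.0, 0.0, -1.0], 0], [[-1.0, 0.48, -0.1], [0.0, 0.0, -1.0], 0], [[-1.0, 0.32, -0.09], [0.0, 0.0, -1.0], 0], [[-1.0, 0.17, -0.09], [0.0, 0.0, -1.0], 0], [[-1.0, 0.03, -0.09], [0.0, 0.0, -1.0], 0], [[-1.0, -0.11, -0.09], [0.0, 0.0, -1.0], 0], [[-1.0, -0.25, -0.09], [0.0, 0.0, -1.0], 0], [[-1.0, -0.41, -0.09], [0.0, 0.0, -1.0], 0], [[-1.0, -0.59, -0.1], [0.0, 0.0, -1.0], 0], [[-1.0, -0.79, -0.11], [0.0, 0.0, -1.0], 0], [[-0.96, -1.0, -0.11], [0.0, 0.0, -1.0], 0], [[-0.72, -1.0, -0.1], [0.0, 0.0, -1.0], 0], [[-0.17, -0.33, -0.03], [0.0, 0.0, -1.0], 0], [[0.0, 0.0, 0.0], [0.0, 0.0, -1.0], 0], [[0.0, 0.0, 0.0], [0.0, 0.0, -1.0], 0], [[0.0, 0.0, 0.0], [-0.01, 0.01, -0.59], 0], [[0.0, 0.0, 0.0], [0.0, 0.0, 0.0], 0], [[0.0, 0.0, 0.0], [0.0, 0.0, 0.0], 0]]
end [0.4599 0.0303 0.2998] [180.  -0. -14.]
```

Request:
apply_moves(targets=[[[-0.8,0.8,-0.4],[0,0,-1],0],[[-0.9,0.7,-0.4],[0,0,-1],0],[[-1,0.6,-0.3],[0,0,-1],0],[[-1,0.5,-0.2],[0,0,-1],0],[[-1,0.3,0],[0,0,-1],0]], squeeze=20)

```text
time_s: 0.65
tcp_pos: [0.3534, -0.3927, 0.2917]
eef_rot: [179.5, 0.2, -113.8]
contact_force: [0.8, -0.3, 1.3]
gripper_width: 0.053
```

Run:
```python
from h import *
plan(S(),[.46,.0305,.30],-14,0,n=10)
```

```text
[[[-1.0, 0.17, -0.01], [0.0, 0.01, -1.0], 0], [[-1.0, 0.03, -0.02], [0.0, 0.01, -1.0], 0], [[-1.0, -0.11, -0.02], [0.0, 0.01, -1.0], 0], [[-1.0, -0.26, -0.02], [0.0, 0.01, -1.0], 0], [[-1.0, -0.41, -0.02], [0.0, 0.01, -1.0], 0], [[-1.0, -0.59, -0.02], [0.0, 0.01, -1.0], 0], [[-1.0, -0.79, -0.03], [0.01, 0.0, -1.0], 0], [[-0.95, -1.0, -0.03], [0.0, 0.01, -1.0], 0], [[-0.72, -1.0, -0.03], [0.01, 0.0, -1.0], 0], [[-0.34, -0.65, -0.01], [0.0, 0.01, -1.0], 0]]
end [0.46   0.0307 0.3   ] [ 1.798e+02  1.000e-01 -3.370e+01]
```

Request:
apply_moves(targets=[[[-1,0.17,0],[0,0,-1],0],[[-1,0,0],[0,0,-1],0],[[-1,-0.1,0],[0,0,-1],0],[[-1,-0.25,0],[0,0,-1],0],[[-1,-0.4,0],[0,0,-1],0]])

```text
time_s: 1.15
tcp_pos: [0.4009, -0.185, 0.293]
eef_rot: [179.9, 0.5, -72.1]
contact_force: [1.3, 0.2, -0.3]
gripper_width: 0.013
```

Run:
```python
from h import *
plan(S(),[.46,.0305,.30],-14,0,n=10)
```

```text
[[[-1.0, -0.66, -0.03], [0.0, 0.01, -1.0], 0], [[-1.0, -0.88, -0.04], [0.0, 0.01, -1.0], 0], [[-0.87, -1.0, -0.04], [0.0, 0.01, -1.0], 0], [[-0.64, -1.0, -0.03], [0.0, 0.01, -1.0], 0], [[-0.23, -0.49, -0.01], [0.0, 0.01, -1.0], 0], [[0.0, 0.0, 0.0], [0.0, 0.0, -1.0], 0], [[0.0, 0.0, 0.0], [-0.01, 0.01, -1.0], 0], [[0.0, 0.0, 0.0], [0.0, 0.0, -0.26], 0], [[0.0, 0.0, 0.0], [0.0, 0.0, 0.0], 0], [[0.0, 0.0, 0.0], [0.0, 0.0, 0.0], 0]]
end [0.4599 0.0304 0.2998] [180.   0. -14.]
```

Request:
apply_moves(targets=[[[-1,-0.66,0],[0,0,-1],0],[[-1,-0.88,0],[0,0,-1],0],[[-0.87,-1,0],[0,0,-1],0],[[-0.64,-1,0],[0,0,-1],0],[[-0.4,-0.7,0],[0,0,-1],0]])

```text
time_s: 1.65
tcp_pos: [0.4548, 0.0428, 0.2954]
eef_rot: [-179.6, 0.3, -30.3]
contact_force: [0.6, -0.9, -0.1]
gripper_width: 0.0004
```

Run:
```python
from h import *
plan(S(),[.46,.0305,.30],-14,0,n=5)
```

```text
[[[0.27, 0.2, -0.12], [-0.03, 0.02, -1.0], 0], [[0.0, 0.0, 0.0], [-0.02, 0.02, -1.0], 0], [[0.0, 0.0, 0.0], [0.0, 0.0, -0.04], 0], [[0.0, 0.0, 0.0], [0.0, 0.0, 0.0], 0], [[0.0, 0.0, 0.0], [0.0, 0.0, 0.0], 0]]
end [0.4601 0.0304 0.3001] [-180.   -0.  -14.]
```

Request:
apply_moves(targets=[[[0.27,0.2,-0.12],[0,0,-1],0],[[0,0,0],[0,0,-0.85],0],[[0,0,0],[0,0,0],0]])

```text
time_s: 1.95
tcp_pos: [0.4605, 0.0359, 0.2995]
eef_rot: [-179.6, 0.3, -14.2]
contact_force: [0.4, 0.0, -0.4]
gripper_width: 0.0003
```

Run:
```python
from h import *
from plant import r
import pickle
st=r.get_state(); c=r.capture("wrist"); pickle.dump((st,c),open("pics/w1.pkl","wb"))
cv2.imwrite("pics/w1.png",c["img"]); print(st["tcp_pos"],st["eef_rot"],st["joints"].round(1),st["time_s"])
```

```text
[0.46046937 0.03593823 0.29945177] [-179.56344179    0.30218556  -14.21167396] [ 28.5  -2.  -19.3  -0.6 -72.6  47.4] 1.95
```

View pics/w1.png

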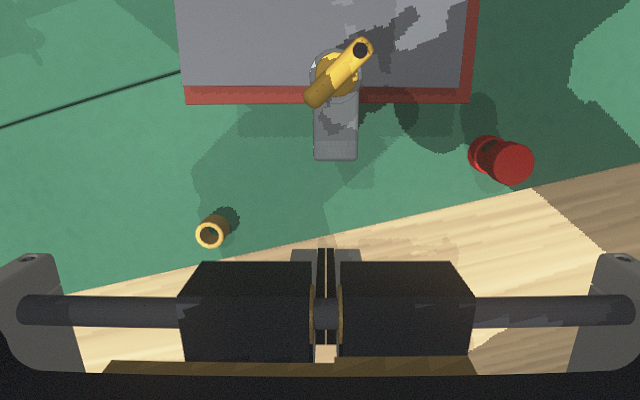

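The wrist view shows the clamp from above: spine rear edge at row 160 (cols 313–357), flange edge at row 103, and the wing from (312,100) to the dot at (361,49). The way is clear behind the spine.

Run:
```python
from h import *
import pickle
st,c=pickle.load(open("pics/w1.pkl","rb")); T=wfc(c,st); P=cloud(c,T); hsv=cv2.cvtColor(c["img"],cv2.COLOR_BGR2HSV); ok=c["z_map"]>0
yel=ok&(hsv[...,0]>14)&(hsv[...,0]<34)&(hsv[...,1]>110)&(P[...,2]>.2)
q=P[yel]; print("yel z",np.percentile(q[:,2],[5,50,95,99]).round(4))
top=yel&(P[...,2]>np.percentile(q[:,2],95)-.004)
dot=ok&(P[...,2]>.235)&(hsv[...,2]<60)&(P[...,0]>.5)
top2=top|dot
u=np.argwhere(top2)[:,::-1]; rc=cv2.minAreaRect((P[top2][:,:2]*1000).astype(np.float32)); print("wing top",rc, P[top2][:,2].mean(), "n",len(u))
print("dot",P[dot].mean(0) if dot.any() else None)
g=R.from_euler('z',-14,degrees=True).as_matrix()[:2,:2]
red=ok&((hsv[...,0]<10)|(hsv[...,0]>170))&(hsv[...,1]>90)&(abs(P[...,2]-.134)<.006)&(P[...,0]>.48)
# flange edge: lowest red pixel per column
pts=[]
for col in list(range(195,300,3))+list(range(375,460,3)):
    rr=np.where(red[:,col])[0]
    if len(rr):pts.append([col,rr.max()+.5])
E=onplane(c,T,pts,.134); vx,vy,x0,y0=cv2.fitLine(E[:,:2].astype(np.float32),cv2.DIST_HUBER,0,.001,.001).ravel()
print("edge dir",np.degrees(np.arctan2(vy,vx)),x0,y0)
# plate z
gr=ok&(hsv[...,1]<60)&(abs(P[...,2]-.149)<.008)&(P[...,0]>.52); print("plate z",np.percentile(P[gr][:,2],[5,50,95]), "red z",np.median(P[red][:,2]))
sp=ok&(abs(P[...,2]-.19)<.012)&(hsv[...,1]<80)&(P[...,0]>.46)
q=P[sp];print("clamp top z",np.percentile(q[:,2],[5,50,95]))
ug=q[:,:2]@g  # girder coords
print("clamp gx,gy range",np.percentile(ug,[1,50,99],axis=0)); 
print("edge in gx",(E[:,:2]@g)[:,0].mean(),(E[:,:2]@g)[:,0].std())
print("tab z",np.median(P[...,2][ok&(hsv[...,0]>60)&(hsv[...,0]<95)&(hsv[...,1]>80)]))
```

```text
yel z [0.22   0.3727 0.377  0.3777]
wing top ((520.9337768554688, 50.409427642822266), (115.57723999023438, 85.60771942138672), 85.86376190185547) 0.36876873086215667 n 12974
dot [0.50459096 0.06453888 0.36679134]
edge dir 76.087296 0.5409587 0.0575924
plate z [0.14658133 0.14781622 0.14905026] red z 0.13310328221093254
clamp top z [0.18769463 0.18917212 0.19127538]
clamp gx,gy range [[0.47328253 0.12331294]
 [0.49810334 0.13898574]
 [0.54651743 0.15580435]]
edge in gx 0.5110474619530982 0.00024529473364521284
tab z 0.037198558316311386
```

Run:
```python
from h import *
import pickle
st,c=pickle.load(open("pics/w1.pkl","rb")); T=wfc(c,st); P=cloud(c,T); hsv=cv2.cvtColor(c["img"],cv2.COLOR_BGR2HSV); ok=c["z_map"]>0
Z=P[...,2]
yel=ok&(hsv[...,0]>14)&(hsv[...,0]<34)&(hsv[...,1]>110)&(Z>.2)&(Z<.27)
print(np.histogram(Z[yel],bins=np.arange(.2,.262,.004)))
zt=np.percentile(Z[yel],97)
sub=ok&(Z>zt-.005)&(Z<.27)&(P[...,0]>.48)
q=P[sub];rc=cv2.minAreaRect((q[:,:2]*1000).astype(np.float32));print(rc,np.median(q[:,2]))
dot=sub&(hsv[...,2]<70);print("dot",P[dot].mean(0))
d=q[:,:2]-q[:,:2].mean(0);print(q[:,:2].mean(0),np.linalg.eigh(d.T@d)[1][:,1])
g=R.from_euler('z',-13.9,degrees=True).as_matrix()[:2,:2]
print("axis in g",np.array(rc[0])/1000@g)
sp=ok&(abs(Z-.189)<.006)&(hsv[...,1]<80)&(P[...,0]>.46)
ug=P[sp][:,:2]@g; m=ug[:,0]<.5;print("spine",np.percentile(ug[m],[.5,1,2,50,98,99,99.5],axis=0))
```

```text
(array([   0,    0,    0,    0,  305,  240,    0,    0,    0,  115, 1550,
         57,    0,    0,    0]), array([0.2  , 0.204, 0.208, 0.212, 0.216, 0.22 , 0.224, 0.228, 0.232,
       0.236, 0.24 , 0.244, 0.248, 0.252, 0.256, 0.26 ]))
((548.2307739257812, 7.261419296264648), (11.838652610778809, 45.46354675292969), 29.335445404052734) 0.24247508278124086
dot [ 0.55629674 -0.00660267  0.2437023 ]
[0.54842285 0.00698021] [-0.494633    0.86910194]
axis in g [0.53043225 0.13874919]
spine [[0.47331932 0.12302236]
 [0.47341804 0.1231975 ]
 [0.47355642 0.12348978]
 [0.48694161 0.13878327]
 [0.49948778 0.15413759]
 [0.49960821 0.15435478]
 [0.49962804 0.15444283]]
```

```bash
cat >> h.py <<'E'
g=R.from_euler('z',-13.9,degrees=True).as_matrix()[:2,:2]
def W(gx,gy,z): return [*(g@[gx,gy]),z]
def G(p): return (np.array(p[:2])@g).round(4)
def rep():
    s=S();f=s["contact_force"];print("t",round(s["time_s"],2),"g",G(s["tcp_pos"]),"z",s["tcp_pos"][2].round(4),"rpy",s["eef_rot"].round(2),"Fg",(np.array(f[:2])@g).round(2),"Fz",f[2].round(2),"M",s["moment"].round(3),"w",s["gripper_width"].round(4),"j6",s["joints"][5].round(1));return s
E
python3 - <<'E'
from h import *
s=rep();plan(s,W(.438,.1388,.190),-13.9,0,n=5)
E
```

```text
Traceback (most recent call last):
  File "h.py", line 47, in rep
    s=S();f=s["contact_force"];print("t",round(s["time_s"],2),"g",G(s["tcp_pos"]),"z",s["tcp_pos"][2].round(4),"rpy",s["eef_rot"].round(2),"Fg",(np.array(f[:2])@g).round(2),"Fz",f[2].round(2),"M",s["moment"].round(3),"w",s["gripper_width"].round(4),"j6",s["joints"][5].round(1));return s
                                                                                                                                                                                                                             ^^^^^^^^^^^^^^^^^^^^^^^^
AttributeError: 'float' object has no attribute 'round'
```

```bash
sed -i 's/s\["gripper_width"\].round(4)/round(s["gripper_width"],4)/' h.py
python3 - <<'E'
from h import *
s=rep();plan(s,W(.438,.1388,.190),-13.9,0,n=5)
E
```

```text
t 2.0 g [0.4384 0.1453] z 0.2995 rpy [-179.57    0.29  -14.45] Fg [0.42 0.47] Fz -0.17 M [-0.132  0.119 -0.002] w 0.0007 j6 47.2
[[[0.0, 0.07, 1.0], [-0.05, 0.04, -0.07], 0], [[0.0, 0.06, 1.0], [0.0, 0.0, 0.0], 0], [[-0.01, 0.04, 0.74], [0.0, 0.0, 0.0], 0], [[0.0, 0.0, 0.0], [0.0, 0.0, 0.0], 0], [[0.0, 0.0, 0.0], [0.0, 0.0, 0.0], 0]]
end [0.4584 0.0296 0.1899] [-180.    -0.   -13.9]
```

Request:
apply_moves(targets=[[[0,0.07,0.9],[-0.05,0.04,-0.07],0],[[0,0.06,0.9],[0,0,0],0],[[0,0.04,0.8],[0,0,0],0],[[0,0,0],[0,0,0],0]])

```text
time_s: 2.4
tcp_pos: [0.4591, 0.0283, 0.1939]
eef_rot: [-179.8, -0.2, -14.9]
contact_force: [-0.2, -0.4, 0.3]
gripper_width: 0.0007
```

Run:
```python
from h import *
s=rep();plan(s,W(.455,.1388,.190),-13.9,0,n=3)
```

```text
t 2.4 g [0.4388 0.1378] z 0.1939 rpy [-179.83   -0.22  -14.89] Fg [-0.09 -0.39] Fz 0.31 M [-0.136  0.286 -0.015] w 0.0007 j6 46.9
[[[0.4, -0.03, 0.1], [-0.02, -0.03, -0.12], 0], [[0.0, 0.0, 0.0], [0.0, 0.0, 0.0], 0], [[0.0, 0.0, 0.0], [0.0, 0.0, 0.0], 0]]
end [0.4749 0.0254 0.19  ] [-180.     0.   -13.9]
```

Request:
apply_moves(targets=[[[0.4,-0.03,0.1],[0,0,-0.08],0],[[0.1,0,0],[0,0,0],0],[[0.1,0,0],[0,0,0],0],[[0.1,0,0],[0,0,0],0]])

```text
time_s: 2.8
tcp_pos: [0.4854, 0.0218, 0.1928]
eef_rot: [-179.8, -0.0, -14.8]
contact_force: [-5.2, 4.7, -4.3]
gripper_width: 0.0008
```

Run:
```python
from h import *
s=rep()
```

```text
t 2.8 g [0.466  0.1378] z 0.1928 rpy [-1.7983e+02 -5.0000e-02 -1.4830e+01] Fg [-6.2   3.33] Fz -4.28 M [1.26  2.046 0.125] w 0.0008 j6 49.5
```

Request:
apply_moves(targets=[[[0.1,-0.01,0.05],[0,0,-0.08],0],[[0.1,0,0],[0,0,0],0]])

```text
time_s: 3.0
tcp_pos: [0.4913, 0.0202, 0.1923]
eef_rot: [-179.8, 0.1, -14.4]
contact_force: [-4.0, 2.9, -2.7]
gripper_width: 0.0
```

Run:
```python
from h import *
s=rep()
```

```text
t 3.0 g [0.4721 0.1376] z 0.1923 rpy [-1.7983e+02  1.4000e-01 -1.4410e+01] Fg [-4.62  1.82] Fz -2.71 M [1.062 2.018 0.088] w 0.0 j6 50.6
```

Request:
apply_moves(targets=[[[0.1,0,0.02],[0,0,-0.05],0],[[0.1,0,0],[0,0,0],0]])

```text
time_s: 3.2
tcp_pos: [0.4968, 0.0185, 0.1926]
eef_rot: [-179.8, 0.4, -14.2]
contact_force: [-5.3, 2.8, -4.2]
gripper_width: 0.0006
```

Run:
```python
from h import *
s=rep()
```

```text
t 3.2 g [0.4778 0.1373] z 0.1926 rpy [-179.79    0.35  -14.23] Fg [-5.78  1.47] Fz -4.21 M [1.064 1.941 0.103] w 0.0006 j6 51.5
```

Request:
apply_moves(targets=[[[0.1,0,0.02],[0,0,0],0]])

```text
time_s: 3.3
tcp_pos: [0.4997, 0.0178, 0.1925]
eef_rot: [-179.8, 0.4, -14.3]
contact_force: [-5.2, 4.2, 2.8]
gripper_width: 0.0002
```

Run:
```python
from h import *
s=rep()
```

```text
t 3.3 g [0.4808 0.1374] z 0.1925 rpy [-179.76    0.45  -14.34] Fg [-6.06  2.85] Fz 2.8 M [1.128 1.867 0.12 ] w 0.0002 j6 51.7
```

Request:
apply_moves(targets=[[[0.1,0,0.02],[0,0,0],0]])

```text
time_s: 3.4
tcp_pos: [0.5007, 0.0174, 0.1924]
eef_rot: [-179.8, 0.8, -14.5]
contact_force: [-26.2, 16.3, 19.9]
gripper_width: 0.0006
```

Run:
```python
from h import *
s=rep()
```

```text
t 3.4 g [0.4818 0.1372] z 0.1924 rpy [-179.75    0.75  -14.48] Fg [-29.32   9.5 ] Fz 19.92 M [5.713 9.589 0.323] w 0.0006 j6 51.9
```

Request:
apply_moves(targets=[[[0.1,0,0.02],[0,0,0],0]])

```text
time_s: 3.5
tcp_pos: [0.5007, 0.0175, 0.1925]
eef_rot: [-179.7, 1.1, -14.6]
contact_force: [-25.3, 14.5, 18.7]
gripper_width: 0.0005
```

Run:
```python
from h import *
s=rep()
```

```text
t 3.5 g [0.4819 0.1372] z 0.1925 rpy [-179.72    1.14  -14.6 ] Fg [-28.01   8.  ] Fz 18.75 M [5.392 8.946 0.306] w 0.0005 j6 52.2
```

Hard stop reached: 28 N and no further motion after about 16 mm of slide. I'll back off and look.

Request:
apply_moves(targets=[[[-0.4,0,0],[0,-0.1,0],0],[[-0.3,0,-0.8],[0,0,0],80],[[0,0,-1],[0,0,0.4],80],[[0,0,-0.8],[0,0,0],80],[[0,0,0],[0,0,0],80]])

```text
time_s: 4.0
tcp_pos: [0.4745, 0.0232, 0.307]
eef_rot: [-179.7, 1.8, -18.3]
contact_force: [0.8, 0.4, -0.2]
gripper_width: 0.0266
```

```bash
cat >> h.py <<'E'
def wing(name,zt=None):
    from plant import r
    import pickle
    st=r.get_state(); c=r.capture("wrist"); pickle.dump((st,c),open(f"pics/{name}.pkl","wb")); cv2.imwrite(f"pics/{name}.png",c["img"])
    T=wfc(c,st); P=cloud(c,T); hsv=cv2.cvtColor(c["img"],cv2.COLOR_BGR2HSV); ok=c["z_map"]>0; Z=P[...,2]
    near=ok&(np.hypot(P[...,0]-.563,P[...,1]-.003)<.05)
    yel=near&(hsv[...,0]>14)&(hsv[...,0]<34)&(hsv[...,1]>110)&(Z>.2)&(Z<.27)
    zt=np.percentile(Z[yel],90); sub=near&(Z>zt-.005)&(Z<zt+.008)&(yel|(hsv[...,2]<75))
    n,l,s_,_=cv2.connectedComponentsWithStats(sub.astype(np.uint8)); sub=l==1+np.argmax(s_[1:,4])
    q=P[sub];rc=cv2.minAreaRect((q[:,:2]*1000).astype(np.float32)); print("wing rect",rc,"z",np.median(q[:,2]).round(4),"axis g",(np.array(rc[0])/1000@g).round(4))
    d=q[:,:2]-q[:,:2].mean(0);v=np.linalg.eigh(d.T@d)[1][:,1]; print("yaw",np.degrees(np.arctan2(v[1],v[0])))
    sp=ok&(abs(Z-.189)<.006)&(hsv[...,1]<80)&(P[...,0]>.46)&(abs(P[...,1])<.06)
    ug=P[sp][:,:2]@g; print("clamp g",np.percentile(ug,[.5,2,50,98],axis=0).round(4).tolist())
    return c
E
python3 - <<'E'
from h import *
s=rep();wing("w2")
E
```

```text
t 4.0 g [0.4551 0.1365] z 0.307 rpy [-179.7     1.81  -18.32] Fg [0.64 0.55] Fz -0.16 M [-0.07  -0.023  0.074] w 0.0266 j6 46.7
wing rect ((568.1804809570312, 2.332979202270508), (12.249706268310547, 45.18870544433594), 30.18034553527832) z 0.2425 axis g [0.551  0.1388]
yaw 119.91687963066681
clamp g [[0.4934, 0.1219], [0.4944, 0.1229], [0.519, 0.1373], [0.5642, 0.1541]]
```

View pics/w2.png

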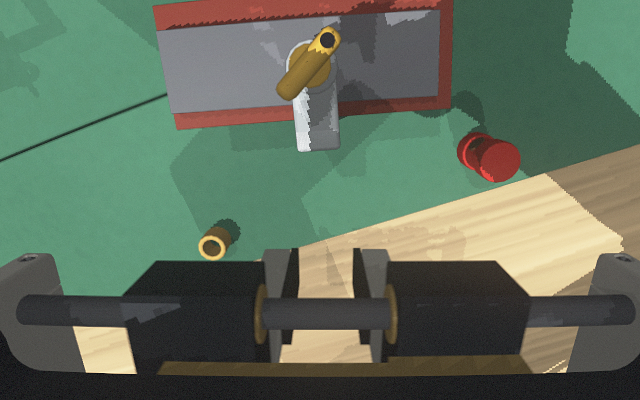

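The clamp has moved about 20 mm; its spine is now 17 mm from the flange edge and the wing, at (308,62), is undisturbed at yaw −60°. Next is the move over the wing.

Run:
```python
from h import *
s=rep();plan(s,W(.551,.1388,.285),-60.1,40,n=8)
```

```text
t 4.05 g [0.4543 0.1363] z 0.3052 rpy [-179.74    1.93  -18.34] Fg [0.66 0.65] Fz -0.24 M [-0.133  0.034  0.018] w 0.0308 j6 46.7
[[[1.0, -0.1, 0.18], [0.01, 0.05, 1.0], 40], [[1.0, -0.25, 0.18], [0.01, 0.05, 1.0], 40], [[0.37, -0.15, 0.08], [0.01, 0.04, 1.0], 40], [[0.0, 0.0, 0.0], [0.01, 0.05, 1.0], 40], [[0.0, 0.0, 0.0], [0.01, 0.04, 1.0], 40], [[0.0, 0.0, 0.0], [0.0, 0.01, 0.22], 40], [[0.0, 0.0, 0.0], [0.0, 0.0, 0.0], 40], [[0.0, 0.0, 0.0], [0.0, 0.0, 0.0], 40]]
end [0.5683 0.0024 0.2849] [180.    0.  -60.1]
```

Request:
apply_moves(targets=[[[1,-0.1,0.18],[0,0.1,1],40],[[1,-0.25,0.18],[0,0.1,1],40],[[0.4,-0.2,0.1],[0,0.05,1],40],[[0,0,0],[0,0,1],40],[[0,0,0],[0,0,1],40]])

```text
time_s: 4.55
tcp_pos: [0.5721, 0.0021, 0.2849]
eef_rot: [-179.9, -0.1, -60.0]
contact_force: [-0.2, 0.1, 0.8]
gripper_width: 0.0401
```

Run:
```python
from h import *
s=rep();plan(s,W(.551,.1388,.2385),-60.1,40,n=4)
```

```text
t 4.55 g [0.5549 0.1394] z 0.2849 rpy [-1.7986e+02 -1.1000e-01 -5.9980e+01] Fg [-0.25  0.03] Fz 0.84 M [-0.018  0.138 -0.072] w 0.0401 j6 10.1
[[[-0.05, 0.07, 1.0], [-0.02, -0.01, 0.02], 40], [[-0.01, 0.01, 0.16], [0.0, 0.0, 0.0], 40], [[0.0, 0.0, 0.0], [0.0, 0.0, 0.0], 40], [[0.0, 0.0, 0.0], [0.0, 0.0, 0.0], 40]]
end [0.5683 0.0025 0.2384] [180.   -0.  -60.1]
```

Request:
apply_moves(targets=[[[-0.05,0.07,0.2],[0,0,0],40],[[0,0,0],[0,0,0],40]])

```text
time_s: 4.75
tcp_pos: [0.5676, 0.0022, 0.275]
eef_rot: [-180.0, -0.1, -60.0]
contact_force: [0.3, -0.1, -0.2]
gripper_width: 0.0399
```

Run:
```python
from h import *
s=rep();wing("w3");s=rep();plan(s,W(.551,.1388,.2385),-60.1,40,n=3)
```

```text
t 4.75 g [0.5504 0.1384] z 0.275 rpy [-1.7998e+02 -6.0000e-02 -6.0000e+01] Fg [0.35 0.01] Fz -0.18 M [0.019 0.159 0.031] w 0.0399 j6 10.0
wing rect ((568.5593872070312, 1.1792774200439453), (11.47737979888916, 44.34071731567383), 29.488590240478516) z 0.2426 axis g [0.5516 0.1377]
yaw 119.44729719899173
clamp g [[0.4988, 0.1211], [0.5028, 0.1219], [0.5271, 0.1332], [0.5675, 0.1532]]
t 4.8 g [0.5509 0.1385] z 0.2758 rpy [-1.7994e+02 -1.0000e-01 -6.0000e+01] Fg [-1.06  0.11] Fz -0.91 M [-0.008  0.112  0.018] w 0.0398 j6 10.0
[[[0.0, -0.01, 0.93], [-0.01, -0.01, 0.01], 40], [[0.0, 0.0, 0.0], [0.0, 0.0, 0.0], 40], [[0.0, 0.0, 0.0], [0.0, 0.0, 0.0], 40]]
end [0.5685 0.0023 0.2386] [180.   -0.  -60.1]
```

View pics/w3.png

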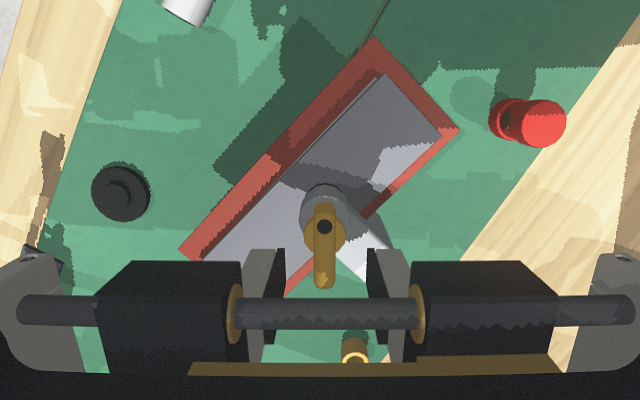

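The wing at (324,245) lies centred between the fingers and parallel to the pads. I'll descend and close gently.

Request:
apply_moves(targets=[[[0,0,0.8],[0,0,0],40],[[0,0,0.15],[0,0,0],40],[[0,0,0],[0,0,0],8],[[0,0,0],[0,0,0],5],[[0,0,0],[0,0,0],5]], squeeze=8)

```text
time_s: 5.3
tcp_pos: [0.5689, 0.0023, 0.2407]
eef_rot: [-179.7, -0.2, -59.4]
contact_force: [-0.1, 0.1, 0.2]
gripper_width: 0.0214
```

Run:
```python
from h import *
s=rep()
```

```text
t 5.3 g [0.5517 0.1389] z 0.2407 rpy [-179.71   -0.23  -59.41] Fg [-0.11  0.11] Fz 0.18 M [ 0.     0.025 -0.004] w 0.0214 j6 10.5
```

Request:
apply_moves(targets=[[[0,0,0.04],[0,0,0.08],5],[[0,0,0],[0,0,0],5],[[0,0,0],[0,0,0],5]])

```text
time_s: 5.6
tcp_pos: [0.5685, 0.0019, 0.2404]
eef_rot: [-179.7, -0.2, -60.1]
contact_force: [1.0, -0.2, -1.8]
gripper_width: 0.012
```

Run:
```python
from h import *
s=rep()
```

```text
t 5.6 g [0.5514 0.1384] z 0.2404 rpy [-179.7    -0.24  -60.09] Fg [1.05 0.02] Fz -1.8 M [-0.22   0.045 -0.037] w 0.012 j6 9.8
```

Request:
apply_moves(targets=[[[0,0,0],[0,0,0],5],[[0,0,0],[0,0,0],5],[[0,0,0],[0,0,0],5]], squeeze=30)

```text
time_s: 5.9
tcp_pos: [0.5685, 0.0019, 0.2403]
eef_rot: [-179.7, -0.2, -60.1]
contact_force: [-1.5, 0.2, -0.8]
gripper_width: 0.0113
```

```bash
cat >> h.py <<'E'
def avg(n=8):
    from plant import r
    L=[]
    for i in range(n):
        s=r.get_state(); L.append(np.r_[np.array(s["contact_force"][:2])@g,s["contact_force"][2],s["moment"],G(s["tcp_pos"]),s["tcp_pos"][2],s["eef_rot"][2]]); r.capture("wrist")
    L=np.array(L); m=L.mean(0);e=L.std(0)
    print("t",round(s["time_s"],2),"Fg,Fz",m[:3].round(2),"M",m[3:6].round(3),"g",m[6:8].round(4),"z",m[8].round(4),"yaw",m[9].round(2),"j6",round(float(s["joints"][5]),2),"w",round(s["gripper_width"],4)); print("  sd",e[[0,1,2,5]].round(3),e[9].round(3),"moment in tool? roll/pitch",s["eef_rot"][:2].round(2))
    return m
E
python3 - <<'E'
from h import *
avg(8)
E
```

```text
t 6.25 Fg,Fz [-0.78 -0.39 -0.97] M [-0.303  0.523 -0.031] g [0.5514 0.1384] z 0.2403 yaw -60.1 j6 9.79 w 0.0118
  sd [0.423 0.643 0.506 0.038] 0.001 moment in tool? roll/pitch [-179.69   -0.24]
```

Request:
apply_moves(targets=[[[0,0,0.005],[0,0,1],5],[[0,0,0.005],[0,0,1],5],[[0,0,0.005],[0,0,1],5]])

```text
time_s: 6.6
tcp_pos: [0.5681, 0.0016, 0.2398]
eef_rot: [-179.7, -0.1, -84.8]
contact_force: [-2.2, -0.5, -0.3]
gripper_width: 0.0115
```

Run:
```python
from h import *
avg(6)
```

```text
t 6.85 Fg,Fz [-1.73 -0.9  -0.23] M [-0.308  0.893 -0.043] g [0.5511 0.1381] z 0.2398 yaw -84.54 j6 -14.33 w 0.0116
  sd [0.483 0.295 0.49  0.041] 0.388 moment in tool? roll/pitch [-1.7967e+02 -1.2000e-01]
```

Request:
apply_moves(targets=[[[0,0,0.0025],[0,0,0.5],5],[[0,0,0.0025],[0,0,0.5],5]])

```text
time_s: 7.1
tcp_pos: [0.5679, 0.0016, 0.2396]
eef_rot: [-179.7, -0.1, -92.1]
contact_force: [-1.4, -0.3, 0.1]
gripper_width: 0.0118
```

Run:
```python
from h import *
avg(8)
```

```text
t 7.45 Fg,Fz [-1.74 -0.79  0.33] M [-0.269  1.01  -0.036] g [0.5509 0.138 ] z 0.2396 yaw -92.04 j6 -22.14 w 0.012
  sd [0.288 0.398 0.335 0.053] 0.129 moment in tool? roll/pitch [-1.7967e+02 -7.0000e-02]
```

Request:
apply_moves(targets=[[[0,0,0.0025],[0,0,0.5],5],[[0,0,0.0025],[0,0,0.5],5]])

```text
time_s: 7.7
tcp_pos: [0.5678, 0.0017, 0.2394]
eef_rot: [-179.7, -0.0, -100.1]
contact_force: [-1.8, -0.3, 0.4]
gripper_width: 0.0117
```

Run:
```python
from h import *
avg(8)
```

```text
t 8.05 Fg,Fz [-2.32 -0.91  0.63] M [-0.178  1.26  -0.023] g [0.5508 0.138 ] z 0.2394 yaw -99.98 j6 -30.04 w 0.0117
  sd [0.686 0.493 0.362 0.035] 0.149 moment in tool? roll/pitch [-1.7968e+02 -3.0000e-02]
```

Request:
apply_moves(targets=[[[0,0,0.0025],[0,0,0.5],5],[[0,0,0.0025],[0,0,0.5],5]])

```text
time_s: 8.3
tcp_pos: [0.5677, 0.0016, 0.2392]
eef_rot: [-179.7, -0.0, -108.0]
contact_force: [-2.7, -0.8, 1.1]
gripper_width: 0.0117
```

Run:
```python
from h import *
avg(8)
```

```text
t 8.65 Fg,Fz [-3.27 -0.83  1.33] M [-0.064  1.473 -0.033] g [0.5507 0.138 ] z 0.2392 yaw -107.9 j6 -37.95 w 0.0121
  sd [0.726 0.529 0.432 0.048] 0.151 moment in tool? roll/pitch [-179.69    0.  ]
```

Request:
apply_moves(targets=[[[0,0,0.0025],[0,0,0.5],5],[[0,0,0.0025],[0,0,0.5],5]])

```text
time_s: 8.9
tcp_pos: [0.5675, 0.0017, 0.239]
eef_rot: [-179.7, 0.0, -115.9]
contact_force: [-2.6, 0.7, 1.7]
gripper_width: 0.0113
```

Run:
```python
from h import *
print(S()["moment"].round(3),S()["qd"][5]);avg(6);print(S()["joint_torque"].round(3))
```

```text
[0.103 1.671 0.042] -39.72538995183699
t 9.15 Fg,Fz [-3.82 -0.25  1.66] M [ 0.089  1.637 -0.032] g [0.5505 0.138 ] z 0.239 yaw -115.83 j6 -45.82 w 0.0118
  sd [0.643 0.289 0.612 0.047] 0.169 moment in tool? roll/pitch [-1.7971e+02  4.0000e-02]
[ -0.216 -42.602  29.83    7.348   1.508   0.061]
```

Request:
apply_moves(targets=[[[0,0,0.0025],[0,0,0.5],5],[[0,0,0.0025],[0,0,0.5],5]])

```text
time_s: 9.4
tcp_pos: [0.5674, 0.0018, 0.2388]
eef_rot: [-179.7, 0.1, -123.7]
contact_force: [-4.1, 1.2, 2.3]
gripper_width: 0.0114
```

Run:
```python
from h import *
print(S()["moment"].round(3),S()["qd"][5],S()["joint_torque"].round(3));avg(6);print(S()["joint_torque"].round(3))
```

```text
[0.195 1.819 0.086] -39.391606573800296 [ -0.455 -42.502  29.809   7.362   1.545   1.162]
t 9.65 Fg,Fz [-4.38  0.13  2.08] M [ 0.195  1.843 -0.034] g [0.5504 0.138 ] z 0.2388 yaw -123.65 j6 -53.65 w 0.0118
  sd [0.383 0.578 0.51  0.065] 0.162 moment in tool? roll/pitch [-1.7973e+02  8.0000e-02]
[ -0.425 -42.407  29.824   7.473   1.614   0.062]
```

```bash
cat >> h.py <<'E'
def q(n=4):
    s=S();print("moving Mz %.3f tau6 %.3f Fz %.2f yaw %.2f qd %.1f"%(s["moment"][2],s["joint_torque"][5],s["contact_force"][2],s["eef_rot"][2],s["qd"][5]));
    if n: avg(n)
E
echo ok
```

```text
ok
```

Request:
apply_moves(targets=[[[0,0,0.002],[0,0,0.5],5],[[0,0,0.002],[0,0,0.5],5]])

```text
time_s: 9.9
tcp_pos: [0.5673, 0.0018, 0.2386]
eef_rot: [-179.8, 0.1, -131.5]
contact_force: [-5.0, 1.3, 2.4]
gripper_width: 0.0116
```

```bash
python3 -c "from h import *;q(5)"
```

```text
moving Mz 0.036 tau6 1.161 Fz 2.38 yaw -131.54 qd -39.3
t 10.1 Fg,Fz [-4.89  0.03  2.08] M [ 0.346  1.942 -0.023] g [0.5503 0.138 ] z 0.2387 yaw -131.5 j6 -61.46 w 0.0119
  sd [0.174 0.321 0.37  0.035] 0.166 moment in tool? roll/pitch [-1.7976e+02  1.1000e-01]
```

Request:
apply_moves(targets=[[[0,0,0.002],[0,0,0.5],5],[[0,0,0.002],[0,0,0.5],5]])

```text
time_s: 10.35
tcp_pos: [0.5672, 0.0019, 0.2385]
eef_rot: [-179.8, 0.1, -139.3]
contact_force: [-4.9, 1.5, 2.2]
gripper_width: 0.0115
```

```bash
python3 -c "from h import *;q(5)"
```

```text
moving Mz 0.008 tau6 1.153 Fz 2.22 yaw -139.29 qd -39.2
t 10.55 Fg,Fz [-4.99  0.69  2.23] M [ 0.458  2.074 -0.061] g [0.5501 0.1381] z 0.2385 yaw -139.25 j6 -69.22 w 0.0118
  sd [0.351 0.321 0.23  0.038] 0.159 moment in tool? roll/pitch [-1.7978e+02  1.3000e-01]
```

Request:
apply_moves(targets=[[[0,0,0.002],[0,0,0.5],5],[[0,0,0.002],[0,0,0.5],5]])

```text
time_s: 10.8
tcp_pos: [0.5671, 0.002, 0.2383]
eef_rot: [-179.8, 0.2, -147.0]
contact_force: [-5.0, 1.6, 2.1]
gripper_width: 0.0119
```

```bash
python3 -c "from h import *;q(5)"
```

```text
moving Mz 0.088 tau6 1.151 Fz 2.10 yaw -147.04 qd -39.0
t 11.0 Fg,Fz [-5.24  0.41  2.13] M [ 0.557  2.122 -0.022] g [0.55   0.1382] z 0.2383 yaw -147.04 j6 -77.04 w 0.0119
  sd [0.276 0.375 0.466 0.078] 0.137 moment in tool? roll/pitch [-1.7982e+02  1.6000e-01]
```

Still no touch after 87° (Fz and joint-6 torque flat), so I'll regrasp half a turn back now. That leaves the touch and the quarter turn within one stroke.

Request:
apply_moves(targets=[[[0,0,0],[0,0,0],40],[[0,0,0],[0,0,0],40],[[0,0,-0.6],[0,0,0],40],[[0,0,-0.5],[0,0,-0.5],40],[[0,0,0],[0,0,-1],40]])

```text
time_s: 11.55
tcp_pos: [0.5711, 0.0021, 0.2844]
eef_rot: [-179.4, 0.4, -134.3]
contact_force: [0.2, -0.0, -0.2]
gripper_width: 0.0388
```

Request:
apply_moves(targets=[[[0,0,0],[0,0,-1],40],[[0,0,0],[0,0,-1],40],[[0,0,0],[0,0,-1],40],[[0,0,0],[0,0,-1],40],[[0,0,0],[0,0,-1],40]])

```text
time_s: 12.05
tcp_pos: [0.5763, 0.0022, 0.2871]
eef_rot: [-178.6, 0.0, -92.4]
contact_force: [0.8, -0.2, -1.4]
gripper_width: 0.0402
```

Request:
apply_moves(targets=[[[0,0,0],[0,0,-1],40],[[0,0,0],[0,0,-1],40],[[0,0,0],[0,0,-1],40],[[0,0,0],[0,0,-1],40],[[0,0,0],[0,0,-1],40]])

```text
time_s: 12.55
tcp_pos: [0.581, 0.0021, 0.2886]
eef_rot: [-178.5, -1.2, -50.4]
contact_force: [0.1, -0.1, -0.6]
gripper_width: 0.0401
```

Request:
apply_moves(targets=[[[0,0,0],[0,0,-1],40],[[0,0,0],[0,0,-1],40],[[0,0,0],[0,0,-1],40],[[0,0,0],[0,0,-1],40],[[0,0,0],[0,0,-1],40]])

```text
time_s: 13.05
tcp_pos: [0.5856, 0.0021, 0.29]
eef_rot: [-179.6, -2.5, -8.4]
contact_force: [-0.1, -0.3, 0.5]
gripper_width: 0.0401
```

Run:
```python
from h import *
s=rep();plan(s,W(.5507,.139,.275),33,40,n=6)
```

```text
t 13.05 g [0.568  0.1427] z 0.29 rpy [-179.61   -2.47   -8.38] Fg [ 0.   -0.32] Fz 0.46 M [-0.049  0.276  0.04 ] w 0.0401 j6 61.5
[[[-0.45, 0.05, 0.36], [0.01, -0.06, -1.0], 40], [[-0.01, 0.0, 0.0], [0.01, -0.06, -1.0], 40], [[0.0, 0.0, 0.0], [0.01, -0.06, -1.0], 40], [[0.0, 0.0, 0.0], [0.02, -0.06, -1.0], 40], [[0.0, 0.0, 0.0], [0.01, -0.06, -1.0], 40], [[0.0, 0.0, 0.0], [0.0, -0.01, -0.17], 40]]
end [0.5678 0.0027 0.2749] [180.  -0.  33.]
```

Request:
apply_moves(targets=[[[-0.45,0.05,0.3],[0,-0.1,-1],40],[[0,0,0],[0,-0.1,-1],40],[[0,0,0],[0,-0.1,-1],40],[[0,0,0],[0,-0.05,-1],40],[[0,0,0],[0,0,-0.95],40]])

```text
time_s: 13.55
tcp_pos: [0.572, 0.0027, 0.2783]
eef_rot: [179.7, -0.0, 33.2]
contact_force: [-0.0, -0.4, -0.1]
gripper_width: 0.0403
```

Run:
```python
from h import *
s=rep();wing("w4");s=rep();plan(s,W(.5507,.139,.262),33,40,n=3)
```

```text
t 13.55 g [0.5546 0.1401] z 0.2783 rpy [ 1.7966e+02 -4.0000e-02  3.3230e+01] Fg [ 0.06 -0.4 ] Fz -0.12 M [-0.137  0.043  0.005] w 0.0403 j6 103.0
wing rect ((568.8897094726562, 2.7490787506103516), (45.035118103027344, 11.777235984802246), 33.55762481689453) z 0.2405 axis g [0.5516 0.1393]
yaw -146.65392656737643
clamp g [[0.5039, 0.1232], [0.5066, 0.1241], [0.529, 0.145], [0.5678, 0.1555]]
t 13.6 g [0.5546 0.1401] z 0.2783 rpy [ 1.7966e+02 -5.0000e-02  3.3700e+01] Fg [-0.7   1.04] Fz 1.07 M [-0.113  0.071 -0.007] w 0.0399 j6 103.5
[[[-0.09, -0.06, 0.41], [0.04, -0.01, 0.09], 40], [[0.0, 0.0, 0.0], [0.0, 0.0, 0.0], 40], [[0.0, 0.0, 0.0], [0.0, 0.0, 0.0], 40]]
end [0.5678 0.0027 0.2619] [180.   0.  33.]
```

View pics/w4.png

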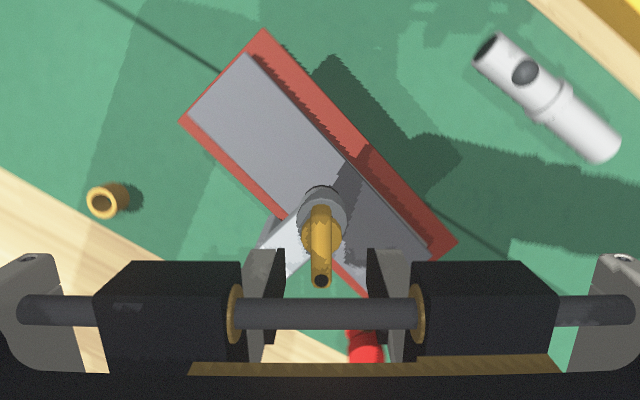

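The wing is at (322,240), yaw −146.7°, and 2 mm lower, as expected from the thread. The axis is centred, so I'll regrip.

Run:
```python
from h import *
s=S();plan(s,W(.551,.139,.2395),33,40,n=2)
```

```text
[[[-0.08, -0.05, 0.97], [0.04, -0.01, 0.09], 40], [[0.0, 0.0, 0.0], [0.0, 0.0, 0.0], 40]]
end [0.5684 0.0025 0.2395] [180.   0.  33.]
```

Request:
apply_moves(targets=[[[-0.08,-0.06,0.4],[0.04,0,0.09],40],[[0,0,0],[0,0,0],40]])

```text
time_s: 13.8
tcp_pos: [0.5695, 0.003, 0.2625]
eef_rot: [179.9, -0.2, 32.8]
contact_force: [-0.2, -0.1, -0.6]
gripper_width: 0.0403
```

Run:
```python
from h import *
s=rep();plan(s,W(.551,.139,.2385),33.1,40,n=3)
```

```text
t 13.8 g [0.5521 0.1397] z 0.2625 rpy [179.9   -0.21  32.82] Fg [-0.13 -0.12] Fz -0.6 M [-0.177  0.204 -0.003] w 0.0403 j6 102.8
[[[-0.03, -0.01, 0.6], [0.01, -0.03, -0.03], 40], [[0.0, 0.0, 0.0], [0.0, 0.0, 0.0], 40], [[0.0, 0.0, 0.0], [0.0, 0.0, 0.0], 40]]
end [0.5684 0.0027 0.2385] [180.    0.   33.1]
```

Request:
apply_moves(targets=[[[-0.03,-0.02,0.55],[0,-0.03,-0.03],40],[[0,0,0.03],[0,0,0],40],[[0,0,0],[0,0,0],20]], squeeze=8)

```text
time_s: 14.1
tcp_pos: [0.5707, 0.0028, 0.2417]
eef_rot: [179.7, -0.2, 32.8]
contact_force: [-0.2, 0.8, 0.4]
gripper_width: 0.0362
```

Run:
```python
from h import *
s=rep();plan(s,W(.551,.139,.2385),33.1,5,n=3)
```

```text
t 14.1 g [0.5533 0.1399] z 0.2417 rpy [179.71  -0.2   32.85] Fg [-0.39  0.69] Fz 0.4 M [-0.076  0.039 -0.032] w 0.0362 j6 102.7
[[[-0.06, -0.03, 0.08], [0.04, -0.03, -0.03], 5], [[0.0, 0.0, 0.0], [0.0, 0.0, 0.0], 5], [[0.0, 0.0, 0.0], [0.0, 0.0, 0.0], 5]]
end [0.568  0.0025 0.2385] [-180.     0.    33.1]
```

Request:
apply_moves(targets=[[[-0.06,-0.03,0.08],[0.03,-0.03,-0.03],20],[[0,0,0],[0,0,0],20]])

```text
time_s: 14.3
tcp_pos: [0.5689, 0.0026, 0.2402]
eef_rot: [179.9, -0.1, 33.1]
contact_force: [0.0, 1.0, 1.0]
gripper_width: 0.0224
```

Run:
```python
from h import *
s=rep();plan(s,W(.551,.139,.2385),33.1,5,n=3)
```

```text
t 14.3 g [0.5516 0.1392] z 0.2402 rpy [ 1.799e+02 -7.000e-02  3.306e+01] Fg [-0.19  0.95] Fz 0.95 M [-0.124  0.109  0.016] w 0.0224 j6 103.0
[[[-0.01, -0.01, 0.04], [0.01, -0.01, 0.0], 5], [[0.0, 0.0, 0.0], [0.0, 0.0, 0.0], 5], [[0.0, 0.0, 0.0], [0.0, 0.0, 0.0], 5]]
end [0.5684 0.0027 0.2386] [180.    0.   33.1]
```

Request:
apply_moves(targets=[[[-0.01,-0.01,0.05],[0,0,0],8],[[0,0,0],[0,0,0],5],[[0,0,0],[0,0,0],5]])

```text
time_s: 14.6
tcp_pos: [0.5684, 0.0031, 0.2389]
eef_rot: [179.9, -0.1, 33.0]
contact_force: [0.1, 0.1, -1.2]
gripper_width: 0.0118
```

Request:
apply_moves(targets=[[[0,0,0],[0,0,0],5],[[0,0,0],[0,0,0],5]], squeeze=30)

```text
time_s: 14.8
tcp_pos: [0.5684, 0.0032, 0.2389]
eef_rot: [179.9, -0.1, 33.0]
contact_force: [0.1, 1.1, -1.3]
gripper_width: 0.0116
```

```bash
python3 -c "from h import *;avg(8)"
```

```text
t 15.15 Fg,Fz [-0.11  0.62 -1.57] M [ 0.011  0.135 -0.038] g [0.551  0.1396] z 0.2389 yaw 33.03 j6 102.94 w 0.0118
  sd [0.549 0.525 0.398 0.027] 0.001 moment in tool? roll/pitch [ 1.7992e+02 -1.5000e-01]
```

Request:
apply_moves(targets=[[[0,0,0.0022],[0,0,0.5],5],[[0,0,0.0022],[0,0,0.5],5]])

```text
time_s: 15.4
tcp_pos: [0.5685, 0.0031, 0.2387]
eef_rot: [179.9, -0.2, 24.9]
contact_force: [0.4, 0.1, -1.2]
gripper_width: 0.0116
```

```bash
python3 -c "from h import *;q(6)"
```

```text
moving Mz 0.118 tau6 1.183 Fz -1.17 yaw 24.86 qd -40.2
t 15.65 Fg,Fz [ 0.11  0.09 -1.32] M [-0.104  0.104 -0.026] g [0.5511 0.1396] z 0.2387 yaw 24.96 j6 95.02 w 0.0116
  sd [0.536 0.641 0.245 0.071] 0.179 moment in tool? roll/pitch [ 1.7993e+02 -1.6000e-01]
```

Request:
apply_moves(targets=[[[0,0,0.0022],[0,0,0.5],5],[[0,0,0.0022],[0,0,0.5],5]])

```text
time_s: 15.9
tcp_pos: [0.5685, 0.0031, 0.2386]
eef_rot: [179.9, -0.2, 17.1]
contact_force: [-0.1, -1.0, -0.8]
gripper_width: 0.0119
```

```bash
python3 -c "from h import *;q(6)"
```

```text
moving Mz 0.084 tau6 1.150 Fz -0.80 yaw 17.08 qd -39.5
t 16.15 Fg,Fz [ 0.22  0.04 -1.8 ] M [-0.182  0.089 -0.034] g [0.5511 0.1395] z 0.2386 yaw 17.15 j6 87.18 w 0.0113
  sd [0.406 0.55  0.676 0.068] 0.161 moment in tool? roll/pitch [ 1.7995e+02 -1.7000e-01]
```

Request:
apply_moves(targets=[[[0,0,0.0022],[0,0,0.5],5],[[0,0,0.0022],[0,0,0.5],5]])

```text
time_s: 16.4
tcp_pos: [0.5685, 0.003, 0.2385]
eef_rot: [180.0, -0.2, 9.3]
contact_force: [0.6, 0.0, -0.8]
gripper_width: 0.0117
```

```bash
python3 -c "from h import *;q(6)"
```

```text
moving Mz 0.105 tau6 1.124 Fz -0.85 yaw 9.27 qd -39.4
t 16.65 Fg,Fz [ 0.02 -0.09 -0.33] M [-0.22   0.178 -0.022] g [0.5511 0.1394] z 0.2385 yaw 9.33 j6 79.36 w 0.0121
  sd [0.535 0.258 0.307 0.08 ] 0.158 moment in tool? roll/pitch [ 1.7996e+02 -1.7000e-01]
```

Request:
apply_moves(targets=[[[0,0,0.0022],[0,0,0.5],5],[[0,0,0.0022],[0,0,0.5],5]])

```text
time_s: 16.9
tcp_pos: [0.5685, 0.0029, 0.2384]
eef_rot: [180.0, -0.2, 1.4]
contact_force: [0.1, 0.2, -0.5]
gripper_width: 0.0119
```

```bash
python3 -c "from h import *;q(6)"
```

```text
moving Mz 0.115 tau6 1.101 Fz -0.53 yaw 1.45 qd -39.3
t 17.15 Fg,Fz [-0.4  -0.18 -0.45] M [-0.291  0.253 -0.021] g [0.5511 0.1394] z 0.2384 yaw 1.51 j6 71.54 w 0.0116
  sd [0.29  0.783 0.661 0.076] 0.157 moment in tool? roll/pitch [179.98  -0.18]
```

```bash
sed -i 's/    if n: avg(n)/    if n: avg(n); s=S(); print("rest tau6 %.3f Fz %.2f pitch"%(s["joint_torque"][5],s["contact_force"][2]), s["joint_torque"].round(3))/' h.py; python3 -c "from h import *;print(S()['joint_torque'].round(3))"
```

```text
[  0.236 -43.872  28.868   6.671   0.305   0.083]
```

Request:
apply_moves(targets=[[[0,0,0.0045],[0,0,0.5],5],[[0,0,0.0045],[0,0,0.5],5]])

```text
time_s: 17.4
tcp_pos: [0.5685, 0.0028, 0.2384]
eef_rot: [180.0, -0.2, -6.4]
contact_force: [-0.6, 0.0, 1.6]
gripper_width: 0.0118
```

```bash
python3 -c "from h import *;q(6)"
```

```text
moving Mz 0.153 tau6 1.068 Fz 1.64 yaw -6.37 qd -39.3
t 17.65 Fg,Fz [-0.83 -0.41  1.37] M [-0.261  0.523 -0.016] g [0.5512 0.1393] z 0.2384 yaw -6.31 j6 63.71 w 0.0117
  sd [0.264 0.489 0.422 0.081] 0.155 moment in tool? roll/pitch [180.    -0.19]
rest tau6 0.098 Fz 1.38 pitch [  0.249 -42.98   28.54    6.525   0.576   0.098]
```

Request:
apply_moves(targets=[[[0,0,0.0045],[0,0,0.5],5],[[0,0,0.0045],[0,0,0.5],5]])

```text
time_s: 17.9
tcp_pos: [0.5685, 0.0027, 0.2383]
eef_rot: [-180.0, -0.2, -14.2]
contact_force: [-1.5, -0.5, 2.2]
gripper_width: 0.0114
```

```bash
python3 -c "from h import *;q(6)"
```

```text
moving Mz 0.207 tau6 1.038 Fz 2.20 yaw -14.18 qd -39.2
t 18.15 Fg,Fz [-1.29 -0.9   2.09] M [-0.283  0.737 -0.034] g [0.5512 0.1392] z 0.2383 yaw -14.12 j6 55.89 w 0.0118
  sd [0.602 0.49  0.444 0.116] 0.153 moment in tool? roll/pitch [-179.98   -0.2 ]
rest tau6 0.098 Fz 2.39 pitch [  0.258 -42.336  28.342   6.426   0.798   0.098]
```

Request:
apply_moves(targets=[[[0,0,0],[0,0,0.5],5],[[0,0,0],[0,0,0.5],5]])

```text
time_s: 18.4
tcp_pos: [0.5685, 0.0027, 0.2383]
eef_rot: [-180.0, -0.2, -22.0]
contact_force: [-1.3, -0.6, 0.4]
gripper_width: 0.0117
```

```bash
python3 -c "from h import *;q(6)"
```

```text
moving Mz 0.156 tau6 1.018 Fz 0.40 yaw -22.00 qd -39.2
t 18.65 Fg,Fz [-0.87 -0.49  1.67] M [-0.355  0.66  -0.035] g [0.5512 0.1392] z 0.2383 yaw -21.94 j6 48.07 w 0.0118
  sd [0.451 0.452 0.669 0.101] 0.154 moment in tool? roll/pitch [-179.96   -0.2 ]
rest tau6 0.106 Fz 2.42 pitch [  0.393 -42.905  28.64    6.483   0.704   0.106]
```

Request:
apply_moves(targets=[[[0,0,0],[0,0,0.5],5],[[0,0,0],[0,0,0.5],5]])

```text
time_s: 18.9
tcp_pos: [0.5684, 0.0026, 0.2383]
eef_rot: [-179.9, -0.2, -29.8]
contact_force: [-1.6, -1.2, 2.4]
gripper_width: 0.0118
```

```bash
python3 -c "from h import *;q(6)"
```

```text
moving Mz 0.209 tau6 0.997 Fz 2.42 yaw -29.82 qd -39.1
t 19.15 Fg,Fz [-0.91 -0.8   1.85] M [-0.384  0.746 -0.019] g [0.5512 0.1391] z 0.2383 yaw -29.76 j6 40.25 w 0.0119
  sd [0.301 0.482 0.453 0.111] 0.153 moment in tool? roll/pitch [-179.94   -0.19]
rest tau6 0.115 Fz 2.14 pitch [  0.465 -42.906  28.693   6.472   0.747   0.115]
```

Request:
apply_moves(targets=[[[0,0,0],[0,0,0.5],5],[[0,0,0],[0,0,0.5],5]])

```text
time_s: 19.4
tcp_pos: [0.5684, 0.0026, 0.2382]
eef_rot: [-179.9, -0.2, -37.6]
contact_force: [-1.7, -0.1, 1.9]
gripper_width: 0.012
```

```bash
python3 -c "from h import *;q(6)"
```

```text
moving Mz 0.270 tau6 0.974 Fz 1.95 yaw -37.64 qd -39.1
t 19.65 Fg,Fz [-1.3  -0.81  1.89] M [-0.415  0.74  -0.044] g [0.5511 0.139 ] z 0.2383 yaw -37.58 j6 32.43 w 0.0118
  sd [0.323 0.675 0.509 0.16 ] 0.151 moment in tool? roll/pitch [-1.7992e+02 -1.7000e-01]
rest tau6 0.109 Fz 1.01 pitch [  0.508 -42.911  28.758   6.473   0.793   0.109]
```

```bash
python3 - <<'E'
from h import *
s=rep();print(s["tcp_pos"]);wing("w5");print(S()["tcp_pos"])
E
python3 -c "
import cv2
a=cv2.imread('pics/w5.png')[180:380,200:440];cv2.imwrite('pics/w5c.png',cv2.resize(a,None,fx=3,fy=3))"
```

```text
t 19.7 g [0.5511 0.139 ] z 0.2383 rpy [-179.92   -0.18  -37.49] Fg [-1.55 -0.74] Fz 1.01 M [-0.41   0.721 -0.124] w 0.0117 j6 32.4
[0.56841115 0.00256507 0.23827549]
wing rect ((574.6597900390625, -2.13226318359375), (18.655473709106445, 30.802936553955078), 39.77658462524414) z 0.2399 axis g [0.5583 0.136 ]
yaw 142.02731702944615
clamp g [[0.5396, 0.121], [0.5423, 0.1215], [0.5605, 0.132], [0.5684, 0.1534]]
[0.56841363 0.00258467 0.23828629]
```

View pics/w5c.png

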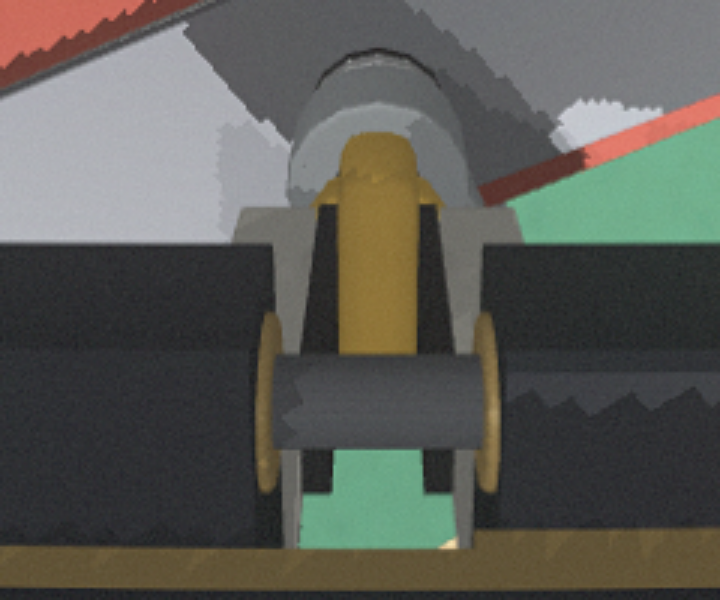

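Seen from the wrist, the wing is still square between the pads, with no visible wind-up. The torque ramp and the stop in sinking put the touch at about 90–100° of total turn, so roughly 24° remains.

Request:
apply_moves(targets=[[[0,0,0],[0,0,0.5],5],[[0,0,0],[0,0,0.5],5]])

```text
time_s: 19.95
tcp_pos: [0.5683, 0.0025, 0.2383]
eef_rot: [-179.9, -0.2, -45.5]
contact_force: [-1.6, 0.3, 1.5]
gripper_width: 0.0119
```

```bash
python3 -c "from h import *;q(6)"
```

```text
moving Mz 0.222 tau6 0.961 Fz 1.46 yaw -45.51 qd -39.3
t 20.2 Fg,Fz [-0.92 -1.08  1.61] M [-0.454  0.806 -0.015] g [0.5511 0.139 ] z 0.2382 yaw -45.45 j6 24.57 w 0.0117
  sd [0.584 0.532 0.404 0.114] 0.154 moment in tool? roll/pitch [-1.7991e+02 -1.6000e-01]
rest tau6 0.109 Fz 1.38 pitch [  0.572 -42.901  28.838   6.477   0.854   0.109]
```

Request:
apply_moves(targets=[[[0,0,0],[0,0,0.5],5],[[0,0,0],[0,0,0.5],5]])

```text
time_s: 20.45
tcp_pos: [0.5683, 0.0025, 0.2382]
eef_rot: [-179.9, -0.1, -53.3]
contact_force: [-1.5, -1.4, 1.1]
gripper_width: 0.0113
```

```bash
python3 -c "from h import *;q(6)"
```

```text
moving Mz 0.228 tau6 0.935 Fz 1.13 yaw -53.32 qd -39.2
t 20.7 Fg,Fz [-1.28 -1.34  1.66] M [-0.449  0.85  -0.06 ] g [0.551  0.1389] z 0.2382 yaw -53.27 j6 16.74 w 0.0115
  sd [0.48  0.462 0.479 0.151] 0.15 moment in tool? roll/pitch [-1.799e+02 -1.400e-01]
rest tau6 0.156 Fz 1.45 pitch [  0.618 -42.859  28.898   6.528   0.915   0.156]
```

Request:
apply_moves(targets=[[[0,0,0],[0,0,0.5],5],[[0,0,0],[0,0,0.5],5]])

```text
time_s: 20.95
tcp_pos: [0.5682, 0.0025, 0.2382]
eef_rot: [-179.9, -0.1, -61.1]
contact_force: [-1.7, -1.8, 1.2]
gripper_width: 0.0119
```

```bash
python3 -c "from h import *;q(6)"
```

```text
moving Mz 0.300 tau6 0.912 Fz 1.23 yaw -61.14 qd -39.2
t 21.2 Fg,Fz [-1.25 -1.25  2.03] M [-0.474  0.914 -0.054] g [0.551  0.1389] z 0.2382 yaw -61.09 j6 8.93 w 0.0119
  sd [0.382 0.426 0.563 0.176] 0.148 moment in tool? roll/pitch [-1.7989e+02 -1.3000e-01]
rest tau6 0.149 Fz 2.07 pitch [  0.637 -42.86   28.948   6.541   0.95    0.149]
```

Torque is about 0.30 N m at 181° total, which is 81–98° past the touch depending on the estimate. I'll stop here, release and inspect.

Request:
apply_moves(targets=[[[0,0,0],[0,0,0],40],[[0,0,0],[0,0,0],40],[[0,0,0],[0,0,0],40],[[0,0,-0.6],[0,0,0],40],[[0,0,-0.5],[0,0,0],40]])

```text
time_s: 21.75
tcp_pos: [0.5678, 0.0033, 0.28]
eef_rot: [180.0, -0.0, -60.8]
contact_force: [1.0, 0.7, -0.3]
gripper_width: 0.0393
```

Run:
```python
from h import *
s=rep();plan(s,W(.455,.1365,.307),-18.3,60,n=8)
```

```text
t 21.75 g [0.5504 0.1396] z 0.28 rpy [ 1.7997e+02 -1.0000e-02 -6.0810e+01] Fg [0.78 0.9 ] Fz -0.3 M [-0.04   0.073  0.017] w 0.0393 j6 9.1
[[[-0.88, 1.0, -0.38], [0.0, 0.0, -1.0], 60], [[-0.8, 0.69, -0.29], [0.0, 0.0, -1.0], 60], [[0.0, 0.0, 0.0], [0.0, 0.0, -1.0], 60], [[0.0, 0.0, 0.0], [0.0, 0.0, -1.0], 60], [[0.0, 0.0, 0.0], [0.0, 0.0, -1.0], 60], [[0.0, 0.0, 0.0], [0.0, 0.0, -0.31], 60], [[0.0, 0.0, 0.0], [0.0, 0.0, 0.0], 60], [[0.0, 0.0, 0.0], [0.0, 0.0, 0.0], 60]]
end [0.4744 0.0233 0.3068] [180.    0.  -18.3]
```

Go back to the w2 viewpoint for a like-for-like comparison.

Request:
apply_moves(targets=[[[0,0,-0.6],[0,0,0],40],[[-0.8,0.9,-0.1],[0,0,-1],40],[[-0.9,0.7,0],[0,0,-1],40],[[0,0,0],[0,0,-1],40],[[0,0,0],[0,0,-1],40]])

```text
time_s: 22.25
tcp_pos: [0.4762, 0.0269, 0.3111]
eef_rot: [-179.8, -0.2, -27.7]
contact_force: [-0.1, 0.1, 0.5]
gripper_width: 0.0396
```

Run:
```python
from h import *
s=rep();plan(s,W(.455,.1365,.307),-18.3,40,n=3)
```

```text
t 22.25 g [0.4558 0.1405] z 0.3111 rpy [-179.76   -0.21  -27.69] Fg [-0.15  0.09] Fz 0.55 M [-0.045  0.088 -0.018] w 0.0396 j6 35.3
[[[0.0, 0.1, 0.1], [-0.02, -0.02, -1.0], 40], [[0.0, 0.0, 0.0], [-0.01, -0.01, -0.17], 40], [[0.0, 0.0, 0.0], [0.0, 0.0, 0.0], 40]]
end [0.4744 0.0233 0.3071] [180.    0.  -18.3]
```

Request:
apply_moves(targets=[[[0,0.1,0.1],[0,0.2,-1],40],[[0,0,0],[0,0,-0.17],40],[[0,0,0],[0,0,0],40]])

```text
time_s: 22.55
tcp_pos: [0.4743, 0.024, 0.308]
eef_rot: [-179.8, -2.0, -17.8]
contact_force: [0.6, -0.5, -0.5]
gripper_width: 0.04
```

Run:
```python
from h import *
import pickle
s=rep();wing("w6")
for n in("w1","w2","w4","w6"):
    st,c=pickle.load(open(f"pics/{n}.pkl","rb"));T=wfc(c,st);P=cloud(c,T);Z=P[...,2];hsv=cv2.cvtColor(c["img"],cv2.COLOR_BGR2HSV);ok=c["z_map"]>0
    gp=P[...,:2]@g; 
    pl=ok&(abs(Z-.148)<.006)&(hsv[...,1]<60)&(abs(gp[...,0]-.555)<.03)&(abs(gp[...,1]-.139)<.09)
    A=np.c_[P[pl][:,:2],np.ones(pl.sum())]; co=np.linalg.lstsq(A,Z[pl],rcond=None)[0]
    ax=g@[.551,.139]; ax=ax if n!="w1" else g@[.5304,.139]
    yel=ok&(Z>.236)&(Z<.25)&(np.hypot(P[...,0]-ax[0],P[...,1]-ax[1])<.03)
    print(n,"plate@axis",(co@[*ax,1]).round(5),"med",np.median(Z[pl]).round(5),"wing top",np.median(Z[yel]).round(5),"diff",(np.median(Z[yel])-co@[*ax,1]).round(5),pl.sum())
```

```text
t 22.55 g [0.4546 0.1373] z 0.308 rpy [-179.82   -1.96  -17.83] Fg [ 0.7  -0.38] Fz -0.51 M [-0.096  0.184  0.01 ] w 0.04 j6 44.0
wing rect ((568.1942138671875, 2.0426788330078125), (12.31564712524414, 45.319366455078125), 29.046823501586914) z 0.2397 axis g [0.5511 0.1385]
yaw 118.8340739665667
clamp g [[0.4933, 0.122], [0.4943, 0.1229], [0.5192, 0.1375], [0.5604, 0.1541]]
w1 plate@axis 0.14781 med 0.14781 wing top 0.24246 diff 0.09465 17514
w2 plate@axis 0.14781 med 0.1478 wing top 0.24243 diff 0.09461 14819
w4 plate@axis 0.14781 med 0.14779 wing top 0.24047 diff 0.09267 12411
w6 plate@axis 0.14779 med 0.14779 wing top 0.23972 diff 0.09193 13540
```

View pics/w6.png

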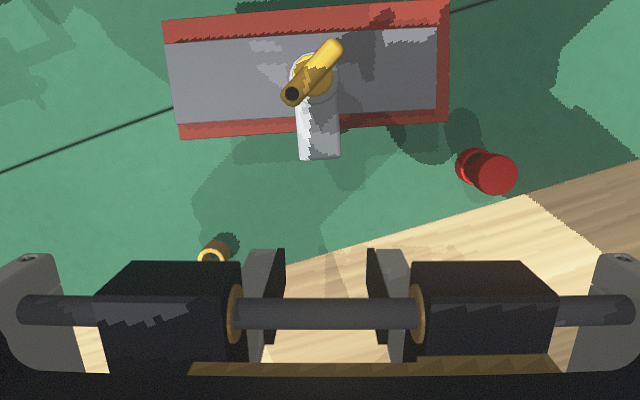

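The wrist view shows the clamp home, with the dot end of the wing now at (292,95), half a turn from where it began. The bystanders are where they were. I'll use the depth data to refine where the touch occurred.

Run:
```python
from h import *
import pickle
for n in("w1","w2","w3","w4","w5","w6"):
    st,c=pickle.load(open(f"pics/{n}.pkl","rb"));T=wfc(c,st);P=cloud(c,T);Z=P[...,2];hsv=cv2.cvtColor(c["img"],cv2.COLOR_BGR2HSV);ok=c["z_map"]>0
    gp=P[...,:2]@g; axg=np.array([.5304 if n=="w1" else .551,.1388])
    d=np.hypot(gp[...,0]-axg[0],gp[...,1]-axg[1])
    m=ok&(Z>.232)&(Z<.252)&(d<.03)
    if n=="w5": m&=(hsv[...,1]>110)
    pl=ok&(abs(Z-.148)<.006)&(hsv[...,1]<60)&(d<.08)&(d>.03)
    board=ok&(hsv[...,0]>60)&(hsv[...,0]<95)&(hsv[...,1]>80)&(abs(Z-.038)<.004)
    red=ok&((hsv[...,0]<10)|(hsv[...,0]>170))&(hsv[...,1]>90)&(abs(Z-.134)<.006)&(d<.13)
    boss=ok&(hsv[...,1]<80)&(abs(Z-.19)<.008)
    h,e=np.histogram(Z[m],bins=np.arange(.232,.252,.0005))
    print(n,"board",np.median(Z[board]).round(4),"red",np.median(Z[red]).round(5),"plate",np.median(Z[pl]).round(5),Z[pl].std().round(5),"clamp",np.percentile(Z[boss],[10,50,90,97]).round(5))
    print("  ",[(round(a*1000,1),int(b)) for a,b in zip(e,h) if b>5])
    # erode core of top
    k=cv2.erode((m&(Z>.2375)).astype(np.uint8),np.ones((5,5)))>0
    if k.sum()>10: print("   core",k.sum(),np.median(Z[k]).round(5),Z[k].std().round(5))
```

```text
w1 board 0.0372 red 0.1331 plate 0.1478 0.00075 clamp [0.18806 0.18917 0.1907  0.19156]
   [(np.float64(238.5), 26), (np.float64(239.0), 40), (np.float64(239.5), 61), (np.float64(240.0), 80), (np.float64(240.5), 80), (np.float64(241.0), 142), (np.float64(241.5), 242), (np.float64(242.0), 317), (np.float64(242.5), 323), (np.float64(243.0), 306), (np.float64(243.5), 181), (np.float64(244.0), 86), (np.float64(244.5), 21), (np.float64(245.0), 9)]
   core 1151 0.24287 0.00087
w2 board 0.0372 red 0.13307 plate 0.14779 0.00076 clamp [0.18794 0.18913 0.19068 0.19143]
   [(np.float64(234.5), 8), (np.float64(237.5), 6), (np.float64(238.0), 16), (np.float64(238.5), 29), (np.float64(239.0), 42), (np.float64(239.5), 52), (np.float64(240.0), 64), (np.float64(240.5), 112), (np.float64(241.0), 142), (np.float64(241.5), 237), (np.float64(242.0), 299), (np.float64(242.5), 343), (np.float64(243.0), 280), (np.float64(243.5), 176), (np.float64(244.0), 75), (np.float64(244.5), 27), (np.float64(245.0), 6)]
   core 1255 0.24278 0.00087
w3 board 0.0372 red 0.13316 plate 0.14791 0.00081 clamp [0.18752 0.18942
[... 1597 characters left out ...]
64(238.5), 109), (np.float64(239.0), 199), (np.float64(239.5), 302), (np.float64(240.0), 317), (np.float64(240.5), 227), (np.float64(241.0), 111), (np.float64(241.5), 21)]
   core 845 0.24013 0.00068
w6 board 0.0372 red 0.13306 plate 0.14778 0.00075 clamp [0.188   0.18915 0.1907  0.19151]
   [(np.float64(232.0), 6), (np.float64(235.5), 18), (np.float64(236.0), 32), (np.float64(236.5), 51), (np.float64(237.0), 56), (np.float64(237.5), 80), (np.float64(238.0), 87), (np.float64(238.5), 130), (np.float64(239.0), 260), (np.float64(239.5), 305), (np.float64(240.0), 292), (np.float64(240.5), 214), (np.float64(241.0), 109), (np.float64(241.5), 44), (np.float64(242.0), 11)]
   core 934 0.24022 0.0008
```

Run:
```python
from h import *
from plant import r
c=r.capture("top");a=np.load("pics/top0.npz")["img"];d=cv2.absdiff(c["img"],a).max(2)
cv2.imwrite("pics/top1.png",c["img"])
rep();print(r.close_job())
```

```text
t 22.65 g [0.4548 0.1372] z 0.3079 rpy [-179.83   -1.95  -17.89] Fg [-0.05 -0.51] Fz -0.51 M [-0.054  0.214 -0.041] w 0.0402 j6 43.9
the job is handed in; nothing more can be done
None
```

View pics/top1.png

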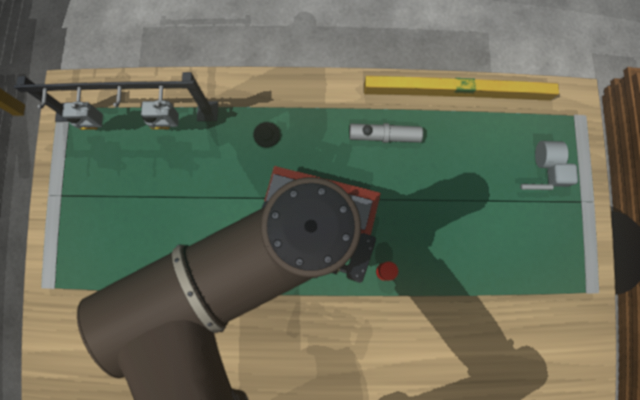

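The clamp is home on the flange and the wing screw is tightened to about a quarter turn past the touch. The job was handed in at about 22.7 s, with the gripper open and clear.

- **Clamp:** I pushed the spine until it met the hard stop at about 28 N, after roughly 20 mm of slide. The wrist camera put it at the same place after tightening, within 0.1 mm.
- **Screw:** I turned it clockwise 181° in all, in two grips; the camera confirmed about 181°. At the last step the turning torque was about 0.30 N m, against the 0.28 you gave for a quarter turn.
- **Touch point:** my estimates of where the foot first touched do not fully agree.
  - The wrist moment gives about 92°.
  - The camera clearance gives about 95°.
  - The joint 6 torque gives about 99°.
  - How far the wing sank gives about 104°, or up to 115° if it did not sink at all after the touch.
  - Taking the touch at about 98°, the final setting is about 83° past it. The four main estimates put it between 77° and 89°, and the 115° reading would make it only 66°.
- **Other pieces:** the last top view showed the mallet head, foot pad and joint pin where they were. The arm hid the bushing there, but it looked unmoved in the last wrist view.

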